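# Scoop clay beads from under a low shelf into a tumbling barrel and clamp its lid

## Robot

A 7-joint arm with a two-finger parallel gripper is mounted at the origin on a cart in front of the work surface, level with it; the furniture and walls round the work are solid. World frame = base frame: x ahead of the robot, y to its left, z up, the work surface at z = 0. Lengths are in mm, angles in rad, forces in N, time in s.
With the tool pointing down it reaches from about 400 to 850 mm from the base axis. Payload 4.4 kg.
Tool frame: the origin (TCP) lies on the centre line of the jaws, within the pads' length; the fingertips stand 8 mm ahead of it and the grasp point (between the pads) lies 11 mm behind it; z points along the fingers, y is the line along which they close (so a half turn about z gives the same grasp; the last joint's range is limited). The gripper opens to 94 mm and grips with 3 to 60 N. Pads are 16 mm wide; open, the fingers measure 119 mm over their backs; the gripper's body (75 mm by 177 mm) begins 78 mm behind the grasp point.
Start: joints at [-0.066, 0.628, 0.038, 1.517, -0.027, 0.996, -0.02], TCP at [650.014, 0.028, 213.478] pointing down, gripper open.
Joint ranges: [-3.06, 3.06], [-0.37, 2.12], [-1.25, 1.32], [0.18, 2.47], [-1.1, 4.24], [0.23, 1.98], [-2.94, 2.94]. Speed limits (rad/s): [2.57, 2.57, 3.14, 3.14, 3.14, 3.14, 3.14].

## Interface

Orientations are given as a rotation vector (axis times angle).
In Python, from plant import ctrl gives the robot as it stands.
- The arm moves only by the shell command python3 -m pendant 'ROWS' [FORCE]. ROWS is JSON, a list of rows, each a list of 3 entries, a list of its own where there are three numbers: the turn, a rotation vector about the tool's x, y, z scaled (see below), then the shift along the tool's x, y, z scaled (see below), then the opening, from -1 (shut) to 1 (fully open). In form: [[[wx, wy, wz], [dx, dy, dz], grip], ...]. A call has 1 to 10 rows; each row shifts and turns the commanded pose from where the row before left it, along the tool's axes as they then stand; what a row does not reach is not made up. The controller multiplies each number of a shift by 75 cm and each number of a turn by pi rad. A row lasts 1/12 s, in which the tool goes at most 41.7 mm and 7.16 degrees, less where a joint would pass 70% of its speed; a pose out of reach is approached as far as the arm can. A call with a number of a shift or a turn outside -1 to 1 is refused whole. A call with a gripper value outside its range is refused whole. The fingers move at their own pace and stop on an object; FORCE is the grip in N (left out, the last holds). Time passes only in rows, so rows that do not move let the fingers close. It gives the time, the measured TCP pose, the force, the opening and the grip force at its end, in the units of the state.
- ctrl.state(): the state, without advancing time (a new reading comes with each control period).
- ctrl.capture(name): name is "scene" or "side" or "wrist"; returns (picture, depth): 384x512x3 uint8, red, green, blue; 384x512 float32, mm along the optical axis (not along the pixel's ray), 0 where there is no reading.
- ctrl.camera_info(name): a dict with "fx", "fy", "cx", "cy" (pixels), "xyz" and "orientation" of the camera in the world; the wrist camera has in their place "tool_from_camera" (4x4, takes a point from camera to tool coordinates, whose origin is the TCP and whose axes are the flange's). Camera axes: x right, y up, looking along -z (the intrinsics and any distortion apply to the point x, -y, -z); pixel columns grow to the right and rows downward; lengths in mm; the calibration is good to about 2 mm. A picture is of the moment at which its call begins: read the wrist's pose just before it. camera_info takes no time and is no camera call.
- ctrl.finish_job(): hands the job in; it is judged then, once.
Trained networks look in the newest picture that a camera, given by its name, has taken for a name from the list of things; names that differ only in an ending like _2 or _b are one class to them, and where a whole thing is asked for, a point or a joint stands for the part that bears it (a point fixed in the world has none). Each returns a list of dicts, best first, with "confidence" (0 to 1); they miss things now and then, are a little off and sometimes report something else, mostly with a low value. They report only what shows in the picture. A call takes as long as a camera call.
- ctrl.boxes_of(camera, name): "rect" ([centre column, centre row, width, height] in pixels, round what is visible of it).
- ctrl.silhouettes(camera, name): "mask" (384x512 bool, what is visible of it) and "rect" ([centre column, centre row, width, height] in pixels, round what is visible of it).
The state is a dict: "t": time; "joints": joint angles; "dq": joint speeds; "effort": joint torques, N m; "position": TCP position; "eef_rot": TCP orientation; "ft_force": force on the tool from outside, world axes, zero at the start; "wrist_torque": the same for the moment, N m; "finger_gap": finger opening in mm; "gripper_force": force on a finger pad.
Only numpy, scipy, OpenCV 4.12 (cv2) and the standard library are available. Lean on these libraries where they do the work, as an engineer would, in place of code of your own. Each camera call takes 0.05 s, during which the arm holds its last target. There are 200 camera calls.

## Task

Load the tumbling barrel: with the long-handled scoop, fetch all the clay beads from under the low shelf without striking the shelf's board or upsetting the spools on it, and tip them into the barrel (a bead that strays onto the open worktop may be picked up by hand). When all the beads are in, shut the lid, and only then swing the cam lever over until it snaps past centre and clamps; leave the scoop standing level on the worktop, clear of the shelf and the barrel.

Things in the scene. Friction and masses are not known exactly. Their poses are not given: they have to be found in the camera images.
- low_shelf: Low plywood shelf fixed on the worktop, open only in front. Origin: on the worktop under the middle of its board's front edge; x points inward (away from the robot), y left, z up. Clear space under it: y from -113 to +113 mm, x from 0 to 135 mm (back panel), 80 mm high; its floor is the worktop. Side panels 12 mm thick.
- shelf_board: The shelf's board, the overhang: 15 mm thick, underside 80 mm and top 95 mm above the worktop, reaching from the front edge to the back. Must not be struck. Origin: middle of the front edge, on its underside.
- shelf_back (a point): Middle of the inner face of the shelf's back panel, at worktop level.
- scoop: Long-handled scoop, 200 g: aluminium tray in front, straight dark wooden handle, turned-down tail; it stands level by itself on tray and tail. Origin: on its underside plane (z = 0 standing on the worktop) below the middle of the handle; x points along the handle to the lip, z up. The tail ends at x = -117 mm.
- scoop_grip (a point): Grip point in the middle of the scoop's handle, 52 mm above the scoop's origin. The handle is a bar 16 mm wide (y), 20 mm high, x from -94 to +86 mm, z from 42 to 62 mm, upright sides; the scoop balances near x = 20 mm.
- scoop_lip (a point): Middle of the scoop's front lip, 200 mm ahead of the scoop's origin. Tray: x from 120 mm to the lip, 92 mm wide outside, 86 mm inside, floor 2 mm thick with a 1.2 mm lip; side walls 22 mm high (x 122 to 186 mm), back wall 26 mm. It is open in front, and beads ride up over the lip when pushed against a wall.
- barrel: Tumbling barrel: square open drum, 140 x 140 mm outside, 80 mm high, walls and floor 5 mm, standing fixed on the worktop. Origin: middle of its underside; x points away from the robot to the lid's hinge, z up. The mouth is 130 x 130 mm. On its right (-y) side stands the cam lever's steel bracket.
- barrel_in (a point): Middle of the barrel's inner floor, 5 mm above its underside.
- lid (a joint): The barrel's lid, 140 x 140 x 8 mm, hinged along the far rim; 0 is shut, it reads 1.65 to 1.9 rad (standing up, leaning back a little) at the start, and its end stop is 2.0. A stiff hinge keeps it where it is left; about 2 N at its edge moves it.
- lid_hinge (a point): Middle of the lid's hinge axis (the axis runs along the barrel's y), 70 mm behind the barrel's middle and 82 mm above the worktop.
- lid_edge (a point): Middle of the lid's free edge, 140 mm from the hinge and halfway through its thickness; the point's z axis is square to the lid, and points up when the lid is shut, away from the robot when it stands open. A tab 40 mm wide juts 14 mm past this edge.
- cam_lever (a joint): Over-centre cam lever on the barrel's right side. 0 = open (pointing outward, -y of the barrel, 31 degrees above level); it swings up and over in the plane across the barrel, upright at 1.03 rad, clamped at 2.6 (end stop, level over the lid). Its spring throws it back to 0 short of 1.4 rad and snaps it to 2.6 beyond. It takes up to 4 N at the ball.
- lever_pivot (a point): The cam lever's pivot, 90 mm to the right (-y) of the barrel's middle and 100 mm above the worktop; the axis runs along the barrel's x.
- lever_ball (a point): Middle of the black ball, 20 mm across, on the end of the cam lever, 105 mm from the pivot. The lever's bar is 14 mm wide and 9 mm thick.
- spool_a: Wire spool, 43 mm across and 22 mm high, standing on the shelf's board; leave it there. Origin: middle of its underside.
- spool_b: Another wire spool like it, standing on the shelf's board; leave it there. Origin: middle of its underside.
- bead_1: Fired clay bead (may be absent): a smooth disc 28 mm across and 12 mm thick, 12 g, rim bevelled on both faces (flat faces 12 mm across, rim 5 to 7 mm above the worktop), lying flat under the low shelf. Slides on the scoop's tray when that is tipped over about 0.4 rad; all slide out at 0.75. Origin: middle of its underside.
- bead_2: Fired clay bead (may be absent): a smooth disc 28 mm across and 12 mm thick, 12 g, rim bevelled on both faces (flat faces 12 mm across, rim 5 to 7 mm above the worktop), lying flat under the low shelf. Slides on the scoop's tray when that is tipped over about 0.4 rad; all slide out at 0.75. Origin: middle of its underside.
- bead_3: Fired clay bead (may be absent): a smooth disc 28 mm across and 12 mm thick, 12 g, rim bevelled on both faces (flat faces 12 mm across, rim 5 to 7 mm above the worktop), lying flat under the low shelf. Slides on the scoop's tray when that is tipped over about 0.4 rad; all slide out at 0.75. Origin: middle of its underside.
- bead_4: Fired clay bead (may be absent): a smooth disc 28 mm across and 12 mm thick, 12 g, rim bevelled on both faces (flat faces 12 mm across, rim 5 to 7 mm above the worktop), lying flat under the low shelf. Slides on the scoop's tray when that is tipped over about 0.4 rad; all slide out at 0.75. Origin: middle of its underside.
- bead_5: Fired clay bead (may be absent): a smooth disc 28 mm across and 12 mm thick, 12 g, rim bevelled on both faces (flat faces 12 mm across, rim 5 to 7 mm above the worktop), lying flat under the low shelf. Slides on the scoop's tray when that is tipped over about 0.4 rad; all slide out at 0.75. Origin: middle of its underside.
- bead_6: Fired clay bead (may be absent): a smooth disc 28 mm across and 12 mm thick, 12 g, rim bevelled on both faces (flat faces 12 mm across, rim 5 to 7 mm above the worktop), lying flat under the low shelf. Slides on the scoop's tray when that is tipped over about 0.4 rad; all slide out at 0.75. Origin: middle of its underside.

How it is judged (in metres and radians):
On the way, in this order (a step that is already met when the one before it is completed fails the run):
1. the scoop, with at least one bead in its tray, is lifted clear of the worktop (((x of bead_1 in the frame of scoop between 0.118 and 0.2 m and y of bead_1 in the frame of scoop between -0.046 and 0.046 m and z of bead_1 in the frame of scoop between -0.003 and 0.035 m) or (x of bead_2 in the frame of scoop between 0.118 and 0.2 m and y of bead_2 in the frame of scoop between -0.046 and 0.046 m and z of bead_2 in the frame of scoop between -0.003 and 0.035 m) or (x of bead_3 in the frame of scoop between 0.118 and 0.2 m and y of bead_3 in the frame of scoop between -0.046 and 0.046 m and z of bead_3 in the frame of scoop between -0.003 and 0.035 m) or (x of bead_4 in the frame of scoop between 0.118 and 0.2 m and y of bead_4 in the frame of scoop between -0.046 and 0.046 m and z of bead_4 in the frame of scoop between -0.003 and 0.035 m) or (x of bead_5 in the frame of scoop between 0.118 and 0.2 m and y of bead_5 in the frame of scoop between -0.046 and 0.046 m and z of bead_5 in the frame of scoop between -0.003 and 0.035 m) or (x of bead_6 in the frame of scoop between 0.118 and 0.2 m and y of bead_6 in the frame of scoop between -0.046 and 0.046 m and z of bead_6 in the frame of scoop between -0.003 and 0.035 m)) and height (world z) of each of scoop_lip, scoop above 0.03 m), for 0.2 s.
2. all the beads are in the barrel, its lid still open (x of bead_1 in the frame of barrel between -0.066 and 0.066 m and y of bead_1 in the frame of barrel between -0.066 and 0.066 m and z of each of bead_1, bead_2, bead_3, bead_4, bead_5, bead_6 in the frame of barrel below 0.07 m and x of bead_2 in the frame of barrel between -0.066 and 0.066 m and y of bead_2 in the frame of barrel between -0.066 and 0.066 m and x of bead_3 in the frame of barrel between -0.066 and 0.066 m and y of bead_3 in the frame of barrel between -0.066 and 0.066 m and x of bead_4 in the frame of barrel between -0.066 and 0.066 m and y of bead_4 in the frame of barrel between -0.066 and 0.066 m and x of bead_5 in the frame of barrel between -0.066 and 0.066 m and y of bead_5 in the frame of barrel between -0.066 and 0.066 m and x of bead_6 in the frame of barrel between -0.066 and 0.066 m and y of bead_6 in the frame of barrel between -0.066 and 0.066 m and value of joint lid above 0.5 rad), for 0.3 s.
3. the lid is shut with all the beads in the barrel (x of bead_1 in the frame of barrel between -0.066 and 0.066 m and y of bead_1 in the frame of barrel between -0.066 and 0.066 m and z of each of bead_1, bead_2, bead_3, bead_4, bead_5, bead_6 in the frame of barrel below 0.07 m and x of bead_2 in the frame of barrel between -0.066 and 0.066 m and y of bead_2 in the frame of barrel between -0.066 and 0.066 m and x of bead_3 in the frame of barrel between -0.066 and 0.066 m and y of bead_3 in the frame of barrel between -0.066 and 0.066 m and x of bead_4 in the frame of barrel between -0.066 and 0.066 m and y of bead_4 in the frame of barrel between -0.066 and 0.066 m and x of bead_5 in the frame of barrel between -0.066 and 0.066 m and y of bead_5 in the frame of barrel between -0.066 and 0.066 m and x of bead_6 in the frame of barrel between -0.066 and 0.066 m and y of bead_6 in the frame of barrel between -0.066 and 0.066 m and value of joint lid below 0.08 rad), for 0.2 s.
4. the cam lever is over centre and down (value of joint cam_lever above 2.45 rad and value of joint lid below 0.08 rad), for 0.2 s.
At the end, for the whole second after the job is handed in: All beads lie in the barrel (within 66 mm of its middle both ways, below 70 mm), lid shut within 0.08 rad, cam lever past 2.45 rad, scoop at rest and level (0.12 rad) on the worktop with its lip outside the shelf, not touching the barrel; both spools within 30 mm of their start (all of step 4 and x of bead_1 in the frame of barrel between -0.066 and 0.066 m and y of bead_1 in the frame of barrel between -0.066 and 0.066 m and z of each of bead_1, bead_2, bead_3, bead_4, bead_5, bead_6 in the frame of barrel below 0.07 m and x of bead_2 in the frame of barrel between -0.066 and 0.066 m and y of bead_2 in the frame of barrel between -0.066 and 0.066 m and x of bead_3 in the frame of barrel between -0.066 and 0.066 m and y of bead_3 in the frame of barrel between -0.066 and 0.066 m and x of bead_4 in the frame of barrel between -0.066 and 0.066 m and y of bead_4 in the frame of barrel between -0.066 and 0.066 m and x of bead_5 in the frame of barrel between -0.066 and 0.066 m and y of bead_5 in the frame of barrel between -0.066 and 0.066 m and x of bead_6 in the frame of barrel between -0.066 and 0.066 m and y of bead_6 in the frame of barrel between -0.066 and 0.066 m and angle between scoop's own z axis and vertical below 0.12 rad and height (world z) of scoop between -0.01 and 0.012 m and linear speed of scoop below 0.03 m/s and contact force between scoop and barrel below 0.2 N and x of scoop_lip in the frame of low_shelf below 0 m and distance of each of spool_a, spool_b from where it was at the start of the episode below 0.03 m).
It fails at once if the scoop strikes the shelf's board (over 5 N) (contact force between scoop and shelf_board above 5 N).
It fails at once if the arm or its fingers strike the shelf's board (over 5 N) (contact force between any of the arm, the fingers and shelf_board above 5 N).
It fails at once if a spool on the shelf is moved more than 30 mm (distance of any of spool_a, spool_b from where it was at the start of the episode above 0.03 m).
It fails at once if the cam lever is thrown over while the lid is open (value of joint cam_lever above 1.4 rad and value of joint lid above 0.2 rad).
Of bead_1, bead_2, bead_3, bead_4, bead_5, bead_6 only 3 to 6 are there at a start; the rules pass over those that are not, and their reading is None.
At some moment in a run one of bead_1, bead_2, bead_3, bead_4, bead_5, bead_6 may be knocked a few centimetres aside while the robot is not near it.
It also fails if it takes over 210 s, if anything falls off the work surface, if the arm or the gripper's body presses on something with over 40 N, if the wrist force passes 120 N, or if a joint passes its speed limit or range.

## Working session

There is one attempt and no reset: what is moved stays moved. The work goes in short steps, Python scripts to look and compute and a shell command to move; the robot and the scene stay as the last step left them, time stands still between calls to the robot, and variables do not carry over. Pictures are saved under pics/ and viewed, at most 15 in all, crops included, and the job is handed in when it is done.

```bash
ls; mkdir -p pics; cat > h.py <<'E'
import numpy as np, cv2
from scipy.spatial.transform import Rotation as R
from plant import ctrl
def snap(cam,name=None):
    s=ctrl.state(); img,d=ctrl.capture(cam)
    if name: cv2.imwrite('pics/'+name,img[:,:,::-1])
    return s,img,d
def T_cam(cam,s):
    i=ctrl.camera_info(cam)
    if 'tool_from_camera' in i:
        T=np.eye(4);T[:3,:3]=R.from_rotvec(s['eef_rot']).as_matrix();T[:3,3]=s['position']
        return T@np.array(i['tool_from_camera'])
    T=np.eye(4);o=np.array(i['orientation'],float)
    T[:3,:3]=o if o.shape==(3,3) else R.from_rotvec(o).as_matrix() if o.size==3 else R.from_quat(o).as_matrix()
    T[:3,3]=i['xyz'];return T
def cloud(cam,s,d):
    i=ctrl.camera_info(cam);v,u=np.mgrid[:384,:512]
    P=np.stack([(u-i['cx'])/i['fx']*d,-(v-i['cy'])/i['fy']*d,-d],-1)
    T=T_cam(cam,s);W=P@T[:3,:3].T+T[:3,3];W[d<=0]=np.nan;return W
E
python3 - <<'E'
from h import *
for c in('scene','side','wrist'):
    i=ctrl.camera_info(c);print(c,i)
ims={}
for c in('scene','side'):
    s,img,d=snap(c,c+'0.png');W=cloud(c,s,d)
    np.save(c+'0.npy',W)
    for n in('scoop','bead_1','barrel','lid','cam_lever','lever_ball','spool_a','low_shelf','shelf_board'):
        for r in ctrl.silhouettes(c,n)[:7]:
            m=r['mask'];p=W[m];p=p[~np.isnan(p[:,0])]
            print(c,n,round(r['confidence'],2),np.round(r['rect']),np.round(np.median(p,0)) if len(p) else'',np.round(np.percentile(p,[2,98],axis=0)).tolist() if len(p) else '')
print(ctrl.state())
E
```

```text
pics
scene {'fx': 364.6679315812573, 'fy': 364.6679315812573, 'cx': 255.40167204574732, 'cy': 191.07315060781798, 'xyz': array([ -86.50142182, -547.28543392,  654.60725858]), 'orientation': array([ 0.91827587, -0.46078536, -0.84320987])}
side {'fx': 368.01289216839865, 'fy': 368.01289216839865, 'cx': 252.73344659020722, 'cy': 195.4035894354727, 'xyz': array([549.03532321, 532.53073161, 898.05102943]), 'orientation': array([-2.77067318e-05, -1.02348864e+00, -2.95158440e+00])}
wrist {'fx': 313.1940138813215, 'fy': 313.1940138813215, 'cx': 250.92963684908213, 'cy': 187.95182677494807, 'tool_from_camera': array([[-2.15239354e-04,  9.70966205e-01,  2.39216603e-01,
         6.77924905e+01],
       [ 9.99999887e-01,  1.07545407e-04,  4.63247001e-04,
        -3.37455630e-01],
       [ 4.24070536e-04,  2.39216676e-01, -9.70966118e-01,
        -1.71070714e+02],
       [ 0.00000000e+00,  0.00000000e+00,  0.00000000e+00,
         1.00000000e+00]])}
scene scoop 0.56 [182. 230.  86.  64.] [422.  34.   9.] [[383.0, -31.0, -2.0], [475.0, 268.0, 60.0]]
scene scoop 0.24 [239. 156.  12.   9.] [717. 131
[... 2268 characters left out ...]
]]
{'t': 1.0, 'joints': array([-0.06580825,  0.62839411,  0.03848356,  1.5174076 , -0.02696528,
        0.99627392, -0.01998403]), 'dq': array([-0.00025896, -0.00022034, -0.00061037, -0.00165323, -0.00131054,
        0.00197446, -0.00151253]), 'effort': array([ 3.40850884e-04, -5.49601936e+01,  1.14274397e+00, -1.86945981e+01,
       -5.25532337e-02,  1.56479445e-02,  3.16241778e-05]), 'position': array([6.50019794e+02, 3.22876654e-02, 2.13479512e+02]), 'eef_rot': array([2.22139840e+00, 2.22146772e+00, 5.79638728e-05]), 'ft_force': array([1.06513532, 0.16947692, 0.22627059]), 'wrist_torque': array([ 0.03195234,  0.01622544, -0.00195304]), 'gripper_force': 0.0, 'finger_gap': 94.1200090644997}
```

View images.

```bash
python3 - <<'E'
import cv2,numpy as np
a=cv2.imread('pics/scene0.png')[110:290,120:380];b=cv2.imread('pics/side0.png')[100:380,120:340]
a=cv2.resize(a,None,fx=1.54,fy=1.54*1,interpolation=cv2.INTER_CUBIC);b=cv2.resize(b,None,fx=1.8,fy=1.8)
H=max(a.shape[0],b.shape[0]);c=np.zeros((H,a.shape[1]+b.shape[1],3),np.uint8);c[:a.shape[0],:a.shape[1]]=a;c[:b.shape[0],a.shape[1]:]=b
print(c.shape);cv2.imwrite('pics/c0.png',c)
E
```

```text
(504, 796, 3)
```

View pics/c0.png

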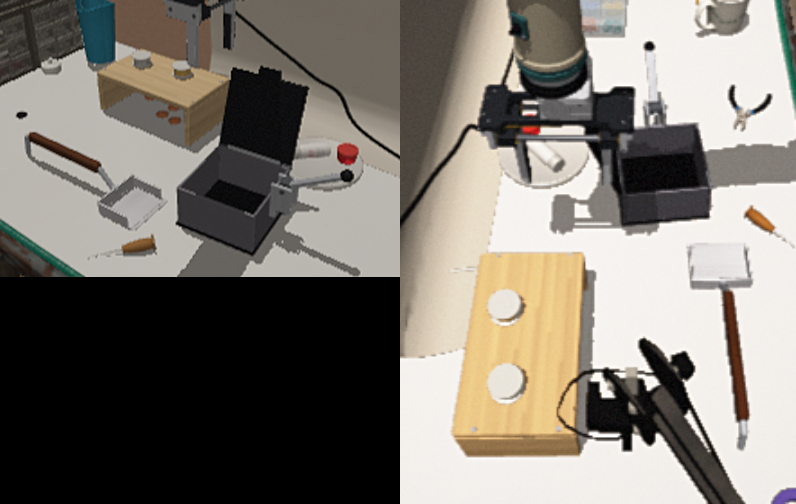

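```bash
python3 - <<'E'
import numpy as np,cv2
S=np.load('side0.npy');C=np.load('scene0.npy')
def rect(p):
    (c,wh,a)=cv2.minAreaRect(p.astype(np.float32)); print(np.round(c,1),np.round(wh,1),round(a,2),len(p))
def sel(W,lo,hi):
    p=W.reshape(-1,3);p=p[~np.isnan(p[:,0])];return p[((p>lo)&(p<hi)).all(1)]
for n,W in(('side',S),('scene',C)):
    print(n)
    p=sel(W,[600,20,89],[800,320,101]);rect(p[:,:2]);print(np.median(p[:,2]))
    p=sel(W,[430,-240,72],[640,-50,84]);rect(p[:,:2])
    p=sel(W,[360,-60,48],[500,290,70]);rect(p[:,:2])   # handle
    v=np.linalg.svd(p-p.mean(0),full_matrices=0)[2][0];print('handle',p.mean(0).round(1),v.round(3),np.percentile(p[:,1],[1,99]))
    p=sel(W,[360,-60,10],[500,60,32]);rect(p[:,:2])
    p=sel(W,[360,-60,-5],[500,60,32]);print('ymin',np.percentile(p[:,1],[0,100]))
    p=sel(W,[430,-400,100],[640,-215,200]);v=np.linalg.svd(p-p.mean(0),full_matrices=0)[2][0];print('lever',p.mean(0).round(1),v.round(3),p.min(0).round(),p.max(0).round())
    p=sel(W,[560,-240,95],[660,-30,250]);u,s,v=np.linalg.svd(p-p.mean(0),full_matrices=0);print('lid',p.mean(0).round(1),v[2].round(3))
print(S[322,253],S[300,265],S[340,285])
print(C[110+int(150/1.54):110+int(155/1.54),120+int(80/1.54)])
E
```

```text
side
[701.7 170.4] [147.7 250.3] 1.53 5798
95.21778853469243
[ 524.3 -155.3] [144.2 170.1] 6.42 379
[423. 175.] [ 16.7 202.4] 2.83 556
handle [423.8 183.   60. ] [-0.05   0.999 -0.016] [ 83.35188501 273.72571877]
[412.1   7.7] [145.2  89.3] 21.32 198
ymin [-59.81325451  59.94395693]
lever [ 536.6 -264.8  126.7] [-0.116  0.861 -0.495] [ 515. -328.  100.] [ 552. -215.  164.]
lid [610.1 -80.1 160.3] [ 0.947  0.07  -0.314]
scene
[699.5 167.8] [151.5 251.4] 1.85 1477
92.55088695789163
[ 522.6 -156.2] [146.1 164.5] 7.15 593
[420.9 169.5] [ 18.1 193.7] 3.48 323
handle [419.4 161.   56.4] [-0.053  0.999  0.001] [ 77.02306976 256.75830272]
[428.7  18.5] [94.5 81. ] 1.77 271
ymin [-59.71604855  59.88887758]
lever [ 531.8 -274.7  127.1] [-0.117  0.866 -0.486] [ 510. -333.  100.] [ 548. -215.  163.]
lid [ 615.3 -136.   158. ] [-0.943 -0.121  0.31 ]
[548.73564773 382.52450705 468.89309259] [536.39252049 377.39264375 521.92791604] [471.90630025 260.48499117   1.57624651]
[[490.09617269 212.05399717  -2.21507226]
 [485.81785402 207.1591806   -1.4375778 ]
 [429.72417953 133.885269    59.15025168]]
```

```bash
R='x'
python3 -m pendant '[[[0,0,0],[0.0445,-0.0187,0],1],[[0,0,0],[0.0445,-0.0187,0],1],[[0,0,0],[0.0445,-0.0187,0],1],[[0,0,0],[0.0445,-0.0187,0],1],[[0,0,0],[0.0445,-0.0187,0],1],[[0,0,-0.0333],[0,0,0],1],[[0,0,-0.0333],[0,0,0],1],[[0,0,-0.0333],[0,0,0],1],[[0,0,-0.0333],[0,0,0],1],[[0,0,-0.0333],[0,0,0],1]]'
python3 -m pendant '[[[0,0,-0.0333],[0,0,0],1],[[0,0,-0.0333],[0,0,0],1],[[0,0,-0.0333],[0,0,0],1],[[0,0,-0.0333],[0,0,0],1],[[0,0,-0.0333],[0,0,0],1],[[0,0,-0.0333],[0,0,0],1],[[0,0,-0.0333],[0,0,0],1],[[0,0,-0.0333],[0,0,0],1],[[0,0,-0.0333],[0,0,0],1],[[0,0,-0.0333],[0,0,0],1]]'
python3 -m pendant '[[[0,-0.0318,0],[0,0,0],1],[[0,-0.0318,0],[0,0,0],1],[[0,-0.0318,0],[0,0,0],1],[[0,-0.0318,0],[0,0,0],1],[[0,-0.0318,0],[0,0,0],1],[[0,-0.0318,0],[0,0,0],1],[[0,-0.0318,0],[0,0,0],1],[[0,-0.0318,0],[0,0,0],1],[[0,0,0],[0.0287,0,0.0287],1],[[0,0,0],[0.0287,0,0.0287],1]]'
python3 -m pendant '[[[0,0,0],[0.025,0,0.025],1],[[0,0,0],[0,0,0],1],[[0,0,0],[0,0,0],1]]'
python3 - <<'E'
from h import *
s,img,d=snap('wrist','w1.png');print(s['joints'].round(2),s['position'].round(),s['t'])
W=cloud('wrist',s,d);np.save('w1.npy',W)
for r in ctrl.silhouettes('wrist','bead_1'):
    p=W[r['mask']];p=p[~np.isnan(p[:,0])];print(round(r['confidence'],2),np.round(r['rect']),np.median(p,0).round(),p.min(0).round(),p.max(0).round())
E
```

```text
t: 1.83
position: [579.9, 167.0, 213.6]
eef_rot: [1.564, 2.724, 0.0]
ft_force: [0.0, 0.6, 0.1]
finger_gap: 94.0
gripper_force: 0.0
t: 2.67
position: [580.0, 166.8, 213.5]
eef_rot: [-0.005, 3.141, -0.0]
ft_force: [0.6, -0.0, 0.8]
finger_gap: 93.6
gripper_force: 0.0
t: 3.5
position: [583.7, 149.4, 185.9]
eef_rot: [0.024, 2.576, -0.065]
ft_force: [-0.0, 0.0, -0.4]
finger_gap: 94.3
gripper_force: 0.0
t: 3.75
position: [578.9, 146.5, 166.5]
eef_rot: [0.024, 2.58, -0.074]
ft_force: [0.6, 0.0, -0.4]
finger_gap: 94.0
gripper_force: 0.0
[-0.49  0.5   0.02  2.24  1.82  0.3  -0.69] [579. 146. 167.] 3.75
0.69 [271. 174.  23.  18.] [681. 159.   9.] [672. 146.   5.] [699. 172.  13.]
0.53 [239. 176.  26.  18.] [678. 121.   9.] [668. 106.  -2.] [703. 134.  12.]
```

View pics/w1.png

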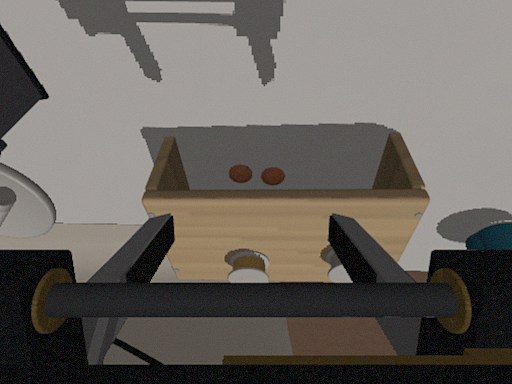

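```bash
python3 -m pendant '[[[0,0,0],[0.0302,0.007,0.0231],1],[[0,0,0],[0.0302,0.007,0.0231],1],[[0,0,0],[0.0302,0.007,0.0231],1],[[0,0,0],[0,0,0],1],[[0,0,0],[0,0,0],1]]'
python3 - <<'E'
from h import *
s,img,d=snap('wrist','w2.png');print(s['joints'].round(2),s['position'].round(),s['t'])
W=cloud('wrist',s,d);np.save('w2.npy',W)
for r in ctrl.silhouettes('wrist','bead_1'):
    p=W[r['mask']];p=p[~np.isnan(p[:,0])];print(round(r['confidence'],2),np.round(r['rect']),np.median(p,0).round(),p.min(0).round(),p.max(0).round())
E
```

```text
t: 4.27
position: [550.3, 158.7, 86.8]
eef_rot: [0.025, 2.58, -0.076]
ft_force: [1.2, 0.2, 0.6]
finger_gap: 94.2
gripper_force: 0.0
[-0.39  0.67 -0.21  2.34  2.16  0.56 -1.11] [550. 159.  87.] 4.2667
0.91 [226. 243.  30.  12.] [677. 121.   9.] [668. 107.  -1.] [704. 134.  12.]
0.77 [262. 264.  26.  16.] [716. 158.   9.] [708. 145.   4.] [729. 171.  12.]
0.69 [323. 267.  26.  15.] [721. 229.   8.] [712. 217.  -2.] [754. 244.  12.]
0.6 [261. 245.  28.  13.] [679. 159.   9.] [670. 146.  -1.] [710. 172.  12.]
0.2 [  3. 169.   6.  15.] [579. -66.   3.] [575. -70.  -0.] [586. -64.   6.]
```

View pics/w2.png

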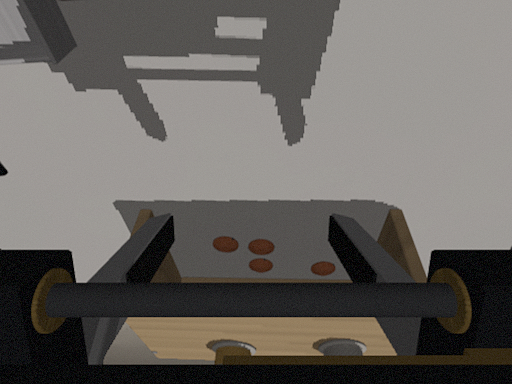

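```bash
python3 -m pendant '[[[0,0,0],[0,0.04,0],1],[[0,0,0],[0,0.04,0],1],[[0,0,0],[0,0,0],1]]'
cat >> h.py <<'E'
def beads(name=None,cam='wrist'):
    s,img,d=snap(cam,name);W=cloud(cam,s,d)
    m=(img[:,:,0]>1.7*img[:,:,2].astype(float))&(img[:,:,0]<190)&(abs(W[:,:,2]-7)<10)
    for r in ctrl.silhouettes(cam,'bead_1'):
        p=W[r['mask']];p=p[~np.isnan(p[:,0])];p=p[(p[:,2]>3)&(p[:,2]<45)]
        if len(p)>4: print(round(r['confidence'],2),np.round(r['rect']),np.median(p,0).round(),np.percentile(p,5,axis=0).round(),np.percentile(p,95,axis=0).round())
    return s,img,W
E
python3 - <<'E'
from h import *
s,img,W=beads('w3.png');f=W[(abs(W[:,:,2])<4)];f=f[(f[:,0]>640)]
for y in range(50,300,15):
    q=f[abs(f[:,1]-y)<7];print(y,q[:,0].max().round() if len(q) else None,end='; ')
E
python3 -m pendant '[[[0,0,0],[0,-0.05,0],1],[[0,0,0],[0,-0.05,0],1],[[0,0,0],[0,-0.05,0],1],[[0,0,0],[0,0,0],1]]'
python3 - <<'E'
from h import *
s,img,W=beads('w4.png');f=W[(abs(W[:,:,2])<4)];f=f[(f[:,0]>640)]
for y in range(50,300,15):
    q=f[abs(f[:,1]-y)<7];print(y,q[:,0].max().round() if len(q) else None,end='; ')
E
```

```text
t: 4.62
position: [554.2, 227.9, 87.5]
eef_rot: [0.018, 2.574, -0.06]
ft_force: [0.6, 2.2, 0.3]
finger_gap: 93.8
gripper_force: 0.0
0.85 [260. 263.  27.  16.] [721. 230.   9.] [714. 219.   5.] [731. 241.  12.]
0.72 [192. 240.  25.  12.] [679. 161.   9.] [672. 149.   5.] [689. 170.  12.]
0.49 [200. 260.  24.  12.] [717. 160.   9.] [710. 149.   5.] [727. 170.  11.]
50 725.0; 65 717.0; 80 701.0; 95 766.0; 110 769.0; 125 768.0; 140 767.0; 155 766.0; 170 766.0; 185 765.0; 200 764.0; 215 764.0; 230 766.0; 245 765.0; 260 764.0; 275 763.0; 290 652.0; t: 5.05
position: [548.1, 94.1, 91.0]
eef_rot: [0.044, 2.578, -0.088]
ft_force: [-0.7, 0.1, 0.1]
finger_gap: 94.3
gripper_force: 0.0
0.85 [321. 247.  24.  15.] [680. 156.   9.] [673. 147.   6.] [691. 164.  12.]
0.71 [288. 243.  27.  13.] [676. 120.   9.] [669. 110.   5.] [686. 132.  12.]
0.51 [321. 263.  28.  13.] [717. 157.   8.] [710. 146.   5.] [727. 169.  11.]
50 770.0; 65 768.0; 80 768.0; 95 769.0; 110 768.0; 125 766.0; 140 768.0; 155 767.0; 170 765.0; 185 766.0; 200 767.0; 215 694.0; 230 713.0; 245 732.0; 260 749.0; 275 764.0; 290 None;
```

```bash
cat >> h.py <<'E'
def to(pos=None,yaw=None,pitch=0,roll=0,scoopdir=True):
    """yaw = world heading of scoop x = -tool x; pitch>0 nose down. prints turn (tool, /pi) then shift after turn (/750)"""
    s=ctrl.state();M=R.from_rotvec(s['eef_rot'])
    c=np.array(s['position'])
    if yaw is not None:
        base=R.from_matrix(np.array([[-1,0,0],[0,1,0],[0,0,-1.]]))
        G=R.from_euler('ZYX',[yaw,pitch,roll])*base
        rv=(M.inv()*G).as_rotvec(); print('turn',(rv/np.pi).round(4),'deg',np.degrees(np.linalg.norm(rv)).round(1))
        print('shift before turn',end=' ')
        if pos is not None: print((M.inv().apply(np.array(pos)-c)/750).round(4))
        if pos is not None: print('shift after turn',(G.inv().apply(np.array(pos)-c)/750).round(4))
    else: print('shift',(M.inv().apply(np.array(pos)-c)/750).round(4))
E
python3 - <<'E'
from h import *
to([440,150,250],-np.pi/2+.05)
E
```

```text
turn [0.1208 0.1567 0.4621] deg 90.5
shift before turn [ 0.0103  0.047  -0.2604]
shift after turn [ 0.0704 -0.1423 -0.212 ]
```

```bash
python3 -m pendant '[[[0,0,0],[0.0017,0.0078,-0.0434],1],[[0,0,0],[0.0017,0.0078,-0.0434],1],[[0,0,0],[0.0017,0.0078,-0.0434],1],[[0,0,0],[0.0017,0.0078,-0.0434],1],[[0,0,0],[0.0017,0.0078,-0.0434],1],[[0,0,0],[0.0017,0.0078,-0.0434],1],[[0,0,0],[0,0,0],1]]'
python3 -m pendant '[[[0.008,0.01045,0.0308],[0,0,0],1],[[0.008,0.01045,0.0308],[0,0,0],1],[[0.008,0.01045,0.0308],[0,0,0],1],[[0.008,0.01045,0.0308],[0,0,0],1],[[0.008,0.01045,0.0308],[0,0,0],1],[[0.008,0.01045,0.0308],[0,0,0],1],[[0.008,0.01045,0.0308],[0,0,0],1],[[0.008,0.01045,0.0308],[0,0,0],1]]'
python3 -m pendant '[[[0.008,0.01045,0.0308],[0,0,0],1],[[0.008,0.01045,0.0308],[0,0,0],1],[[0.008,0.01045,0.0308],[0,0,0],1],[[0.008,0.01045,0.0308],[0,0,0],1],[[0.008,0.01045,0.0308],[0,0,0],1],[[0.008,0.01045,0.0308],[0,0,0],1],[[0.008,0.01045,0.0308],[0,0,0],1],[[0,0,0],[0,0,0],1]]'
python3 - <<'E'
from h import *
to([440,150,250],-np.pi/2+.05)
s,img,d=snap('wrist','w5.png');print(s['joints'].round(2));W=cloud('wrist',s,d);np.save('w5.npy',W)
p=W.reshape(-1,3);p=p[~np.isnan(p[:,0])]
h=p[(abs(p[:,0]-425)<40)&(p[:,2]>50)&(p[:,2]<70)];print(cv2.minAreaRect(h[:,:2].astype(np.float32)),h.min(0),h.max(0),np.median(h[:,2]))
t=p[(abs(p[:,0]-425)<70)&(abs(p[:,1])<70)&(p[:,2]>15)&(p[:,2]<35)];print(cv2.minAreaRect(t[:,:2].astype(np.float32)),t.min(0),t.max(0))
for r in ctrl.silhouettes('wrist','scoop')[:2]: print(r['confidence'],r['rect'])
E
```

```text
t: 5.73
position: [454.1, 149.8, 233.9]
eef_rot: [0.023, 2.569, -0.073]
ft_force: [0.8, 0.3, -0.4]
finger_gap: 93.9
gripper_force: 0.0
t: 6.4
position: [455.7, 146.3, 230.3]
eef_rot: [1.156, 2.607, -0.044]
ft_force: [0.8, 0.7, -0.3]
finger_gap: 94.0
gripper_force: 0.0
t: 7.07
position: [456.8, 143.7, 229.9]
eef_rot: [2.157, 2.271, -0.001]
ft_force: [0.1, -1.3, 0.3]
finger_gap: 94.1
gripper_force: 0.0
turn [0.002  0.0023 0.0005] deg 0.6
shift before turn [ 0.0094 -0.0218 -0.0269]
shift after turn [ 0.0095 -0.022  -0.0267]
[-0.35  0.36 -0.03  1.96  0.03  0.81 -0.34]
((431.8103942871094, 92.68672180175781), (25.715869903564453, 360.5425109863281), 6.295658111572266) [411.44537442 -87.00528312  50.04098015] [463.95625723 272.37688641  69.81922597] 60.69709401363707
((429.60540771484375, 24.482379913330078), (92.72742462158203, 78.72918701171875), 3.922456741333008) [383.12036651 -17.7862729   15.04165489] [476.4304732   64.16455953  34.91312114]
0.95 [223.9, 164.5, 75.8, 236.3]
```

View pics/w5.png

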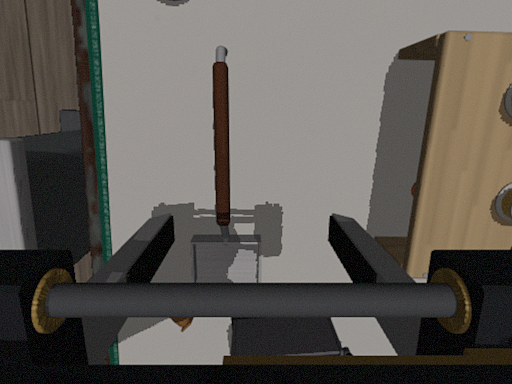

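```bash
python3 - <<'E'
from h import *
img=cv2.imread('pics/w5.png')[:,:,::-1].astype(int);W=np.load('w5.npy')
m=(img[:,:,0]>img[:,:,2]*1.8)&(np.arange(512)>205)[None]&(np.arange(512)<240)[None]&(np.arange(384)<235)[:,None]&(W[:,:,2]>56)&(W[:,:,2]<66)
p=W[m];print(len(p),cv2.minAreaRect(p[:,:2].astype(np.float32)),np.median(p[:,2]))
a=np.polyfit(p[:,1],p[:,0],1);print(a,np.percentile(p[:,1],[0.5,99.5]))
v=W[(abs(W[:,:,0]-430)<60)&(abs(W[:,:,1]-30)<60)]
b=v[(v[:,2]>21)&(v[:,2]<32)];print('tray',b[:,1].max(),b[:,0].min(),b[:,0].max())
E
```

```text
2162 ((423.6931457519531, 168.5266571044922), (14.97616958618164, 176.71299743652344), 2.831467866897583) 60.909919806715976
[-4.66532739e-02  4.31779817e+02] [ 82.31415948 255.67330704]
tray 60.02402500916247 383.35805715370753 476.43047320086015
```

```bash
python3 - <<'E'
from h import *
to([424.4,157,41],-np.pi/2+.048)
E
```

```text
turn [0.0018 0.0024 0.0037] deg 0.9
shift before turn [ 0.0201 -0.0415  0.2514]
shift after turn [ 0.0178 -0.0403  0.2518]
```

```bash
python3 -m pendant '[[[0.0018,0.0024,0.0037],[0,0,0],1],[[0,0,0],[0.0089,-0.0201,0],1],[[0,0,0],[0.0089,-0.0202,0],1],[[0,0,0],[0,0,0.045],1],[[0,0,0],[0,0,0.045],1],[[0,0,0],[0,0,0.045],1],[[0,0,0],[0,0,0.045],1],[[0,0,0],[0,0,0.03],1],[[0,0,0],[0,0,0],1]]'
python3 - <<'E'
from h import *
to([424.4,157,41],-np.pi/2+.048)
E
```

```text
t: 7.92
position: [420.8, 157.8, 69.4]
eef_rot: [-2.162, -2.272, 0.009]
ft_force: [-0.5, -0.5, -0.5]
finger_gap: 94.0
gripper_force: 0.0
turn [-0.0024  0.      0.0004] deg 0.4
shift before turn [-0.0013  0.005   0.0379]
shift after turn [-0.0013  0.0047  0.0379]
```

```bash
python3 -m pendant '[[[-0.0024,0,0.0004],[0,0,0],1],[[0,0,0],[-0.0013,0.0047,0.019],1],[[0,0,0],[0,0,0.019],1],[[0,0,0],[0,0,0],1]]'
python3 - <<'E'
from h import *
to([424.4,157,41],-np.pi/2+.048)
E
python3 -m pendant '[[[0,0,0],[0,0,0],-1],[[0,0,0],[0,0,0],-1],[[0,0,0],[0,0,0],-1],[[0,0,0],[0,0,0],-1],[[0,0,0],[0,0,0],-1],[[0,0,0],[0,0,0],-1],[[0,0,0],[0,0,0],-1],[[0,0,0],[0,0,0],-1]]' 50
python3 -m pendant '[[[0,0,0],[0,0,-0.03],-1],[[0,0,0],[0,0,-0.03],-1],[[0,0,0],[0,0,0],-1],[[0,0,0],[0,0,0],-1]]' 50
python3 - <<'E'
from h import *
s,img,d=snap('wrist','w6.png');W=cloud('wrist',s,d);to([500,140,150],0)
print(s['joints'].round(2),s['position'],s['eef_rot'])
for c in('side',):
    s,img,d=snap(c,'s6.png');W=cloud(c,s,d)
    for r in ctrl.silhouettes(c,'scoop')[:2]:
        p=W[r['mask']];p=p[~np.isnan(p[:,0])];print(r['confidence'],p.min(0),p.max(0))
        np.save('sc.npy',p)
E
```

```text
t: 8.25
position: [427.9, 157.9, 44.6]
eef_rot: [2.167, 2.269, 0.012]
ft_force: [0.1, 0.7, 0.8]
finger_gap: 94.2
gripper_force: 0.0
turn [ 0.0025 -0.0009 -0.0006] deg 0.5
shift before turn [-0.001  -0.0048  0.0048]
shift after turn [-0.001  -0.0048  0.0049]
t: 8.92
position: [427.8, 157.5, 44.4]
eef_rot: [2.169, 2.269, 0.011]
ft_force: [0.3, 0.5, -0.2]
finger_gap: 44.2
gripper_force: 0.0
t: 9.25
position: [428.2, 157.7, 90.1]
eef_rot: [2.168, 2.268, 0.014]
ft_force: [-0.2, -0.9, -0.0]
finger_gap: 17.4
gripper_force: 0.0
turn [ 0.0026  0.0012 -0.4857] deg 87.4
shift before turn [-0.0273  0.0962 -0.0802]
shift after turn [-0.0967 -0.0232 -0.0809]
[-0.4   0.57 -0.03  2.17  0.04  0.4  -0.41] [428.18162636 157.69248141  90.10382799] [2.16816584 2.26781963 0.01440195]
0.72 [403.77944056 -33.11768128  -3.34284315] [477.42099791 282.65354086  67.38337025]
0.25 [ 434.34428519 -465.4628309    -4.86389323] [678.50005917 -57.95943658 229.44942346]
```

```bash
python3 -m pendant '[[[0,0,0],[0,0,0],0],[[0,0,0],[-0.001,-0.0048,0],0],[[0,0,0],[0,0,0],0],[[0,0,0],[0,0,0],0],[[0,0,0],[0,0,0],0],[[0,0,0],[0,0,0.022],0],[[0,0,0],[0,0,0.022],0],[[0,0,0],[0,0,0.022],0],[[0,0,0],[0,0,0],0]]' 50
python3 - <<'E'
from h import *
to([424.4,157,41],-np.pi/2+.048)
E
```

```text
t: 10.15
position: [422.8, 156.1, 37.8]
eef_rot: [2.17, 2.27, 0.005]
ft_force: [-0.3, 0.3, 0.3]
finger_gap: 46.8
gripper_force: 0.0
turn [ 0.0011 -0.0004 -0.0009] deg 0.3
shift before turn [ 0.0011  0.0021 -0.0042]
shift after turn [ 0.0011  0.0021 -0.0042]
```

```bash
python3 -m pendant '[[[0,0,0],[0.001,0.0021,-0.0042],0],[[0,0,0],[0,0,0],-1],[[0,0,0],[0,0,0],-1],[[0,0,0],[0,0,0],-1],[[0,0,0],[0,0,0],-1],[[0,0,0],[0,0,0],-1],[[0,0,0],[0,0,0],-1],[[0,0,0],[0,0,0],-1],[[0,0,0],[0,0,0],-1],[[0,0,0],[0,0,0],-1]]' 55
python3 - <<'E'
from h import *
s=ctrl.state();print(s['position'],s['eef_rot'],R.from_rotvec(s['eef_rot']).as_matrix().round(3).tolist(),s['ft_force'],s['gripper_force'],s['finger_gap'])
E
python3 -m pendant '[[[0,0,0],[0,0,-0.03],-1],[[0,0,0],[0,0,-0.03],-1],[[0,0,0],[0,0,-0.03],-1],[[0,0,0],[0,0,0],-1],[[0,0,0],[0,0,0],-1]]' 55
python3 - <<'E'
from h import *
to([490,140,160],0)
s,img,d=snap('side','s6.png');W=cloud('side',s,d)
for r in ctrl.silhouettes('side','scoop')[:2]:
        p=W[r['mask']];p=p[~np.isnan(p[:,0])];print(r['confidence'],p.min(0),p.max(0))
v=W[(abs(W[:,:,0]-430)<70)&(abs(W[:,:,1]-15)<55)&(W[:,:,2]>30)]
print('tray z pct',np.percentile(v[:,2],[1,20,50,80,99]),v.min(0),v.max(0))
t=v[v[:,1]<90];A=np.c_[t[:,:2],np.ones(len(t))]
E
```

```text
t: 10.98
position: [426.0, 157.4, 43.3]
eef_rot: [2.169, 2.268, 0.012]
ft_force: [-0.8, -0.1, 6.3]
finger_gap: 15.5
gripper_force: 55.0
[426.04166612 157.44336055  43.32708551] [2.1690204  2.26783225 0.01180413] [[-0.045, 0.999, 0.008], [0.999, 0.045, 0.003], [0.003, 0.008, -1.0]] [-0.75441684 -0.10896477  6.33950119] 55.0117689371109 15.490242047552476
t: 11.4
position: [425.8, 157.5, 111.0]
eef_rot: [2.168, 2.268, 0.014]
ft_force: [-0.4, -0.1, -1.8]
finger_gap: 15.2
gripper_force: 55.0
turn [ 0.0031  0.0014 -0.4856] deg 87.4
shift before turn [-0.0269  0.085  -0.0646]
shift after turn [-0.0856 -0.0233 -0.0653]
0.72 [394.80750349 -33.7205801   -1.13244364] [478.83559477 282.58250083 132.98655642]
tray z pct [66.87476523 68.84349228 70.20846334 71.7367953  93.36291915] [419.93614178 -33.7205801   65.11209912] [479.61841578  48.58321867  96.83519501]
```

```bash
python3 -m pendant '[[[0,0,0],[0,0,0.04],-1],[[0.003,0.0014,-0.034],[0,0,0],-1],[[0,0,-0.034],[0,0,0],-1],[[0,0,-0.034],[0,0,0],-1],[[0,0,-0.034],[0,0,0],-1],[[0,0,-0.034],[0,0,0],-1],[[0,0,-0.034],[0,0,0],-1],[[0,0,-0.034],[0,0,0],-1]]' 55
python3 -m pendant '[[[0,0,-0.034],[0,0,0],-1],[[0,0,-0.034],[0,0,0],-1],[[0,0,-0.034],[0,0,0],-1],[[0,0,-0.034],[0,0,0],-1],[[0,0,-0.034],[0,0,0],-1],[[0,0,-0.034],[0,0,0],-1],[[0,0,-0.034],[0,0,0],-1],[[0,0,0],[0,0,0],-1],[[0,0,0],[0,0,0],-1]]'
python3 - <<'E'
from h import *
to([420,134,45],.028);print(ctrl.state()['joints'].round(2))
E
```

```text
t: 12.17
position: [424.3, 157.0, 79.0]
eef_rot: [-1.181, -2.903, -0.005]
ft_force: [0.2, 0.5, -1.4]
finger_gap: 15.1
gripper_force: 55.0
t: 12.92
position: [424.5, 157.0, 79.4]
eef_rot: [-0.053, -3.136, -0.01]
ft_force: [0.3, 0.3, -1.0]
finger_gap: 15.6
gripper_force: 55.0
turn [ 0.002  -0.0017 -0.0196] deg 3.6
shift before turn [ 0.0048 -0.0312  0.0457]
shift after turn [ 0.0069 -0.0305  0.0459]
[-0.11  0.62 -0.44  2.16  0.55  0.47  0.56]
```

```bash
python3 -m pendant '[[[0.002,-0.0017,-0.0196],[0,0,0],-1],[[0,0,0],[0.0069,-0.0305,0],-1],[[0,0,0],[0,0,0.023],-1],[[0,0,0],[0,0,0.0229],-1],[[0,0,0],[0,0,0],-1],[[0,0,0],[0,0,0],-1]]'
python3 - <<'E'
from h import *
to([420,134,44],.028);s=ctrl.state();print(s['ft_force'])
s,img,d=snap('scene','c7.png');W=cloud('scene',s,d)
a=img[120:290,130:350];cv2.imwrite('pics/c7c.png',cv2.resize(a,None,fx=3.4,fy=3.4)[:,:,::-1])
E
```

```text
t: 13.42
position: [420.3, 134.2, 45.5]
eef_rot: [-0.047, 3.141, -0.002]
ft_force: [0.2, -0.2, -1.0]
finger_gap: 15.8
gripper_force: 55.0
turn [-0.0003  0.0001  0.0007] deg 0.1
shift before turn [ 0.0004 -0.0003  0.002 ]
shift after turn [ 0.0004 -0.0003  0.002 ]
[ 0.17001953 -0.19787568 -0.97453697]
```

View pics/c7c.png

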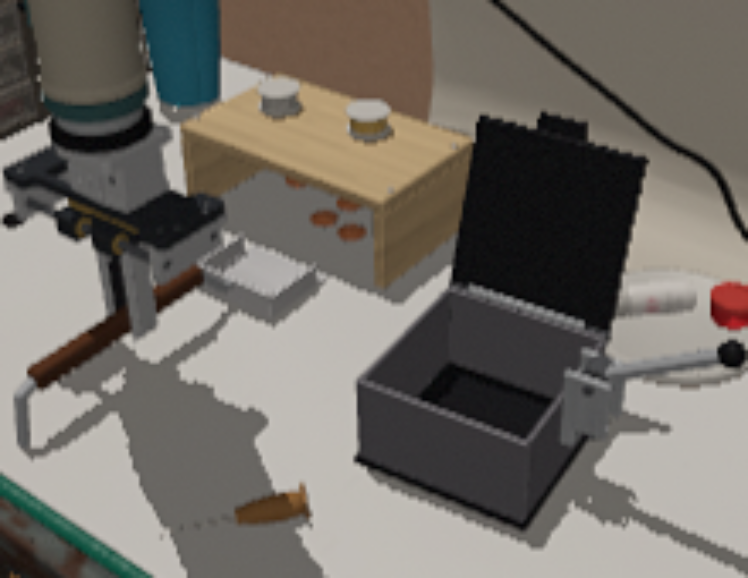

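```bash
python3 -m pendant '[[[0,0,0],[-0.0267,0,0.0015],-1],[[0,0,0],[-0.0267,0,0],-1],[[0,0,0],[-0.0267,0,0],-1],[[0,0,0],[-0.0267,0,0],-1],[[0,0,0],[-0.0267,0,0],-1],[[0,0,0],[-0.0267,0,0],-1],[[0,0,0],[-0.02,0,0],-1],[[0,0,0],[0,0,0],-1]]'
python3 - <<'E'
from h import *
s=ctrl.state();print(s['ft_force'],s['position']);to([568,138,44],.028)
s,img,W=beads('c8.png','scene')
E
```

```text
t: 14.13
position: [559.8, 138.8, 46.2]
eef_rot: [-0.044, 3.135, 0.003]
ft_force: [1.2, -0.1, -2.1]
finger_gap: 15.6
gripper_force: 55.0
[ 1.16404471 -0.0871266  -2.07921573] [559.75163851 138.77983557  46.15428786]
turn [0.0006 0.0021 0.    ] deg 0.4
shift before turn [-0.0109 -0.0014  0.0029]
shift after turn [-0.011  -0.0013  0.0029]
```

```bash
python3 -m pendant '[[[0.0006,0.002,0],[0,0,0],-1],[[0,0,0],[0,0,0.0028],-1],[[0,0,0],[-0.006,0,0],-1],[[0,0,0],[-0.005,0,0],-1],[[0,0,0],[0,0,0],-1],[[0,0,0],[0,0,0],-1]]'
python3 - <<'E'
from h import *
s=ctrl.state();print(s['ft_force'],s['position']);to([568,138,44],.028)
s,img,d=snap('scene');a=img[150:230,160:270]
cv2.imwrite('pics/c9c.png',cv2.resize(a,None,fx=7,fy=7)[:,:,::-1])
E
```

```text
t: 14.73
position: [565.0, 139.2, 43.4]
eef_rot: [0.049, -3.139, 0.002]
ft_force: [-0.4, 1.2, 0.5]
finger_gap: 15.1
gripper_force: 55.0
[-0.35939234  1.15564885  0.49673312] [565.01124721 139.15539682  43.40072685]
turn [-0.0004 -0.0008  0.0011] deg 0.3
shift before turn [-0.0039 -0.0017 -0.0008]
shift after turn [-0.0039 -0.0017 -0.0008]
```

View pics/c9c.png

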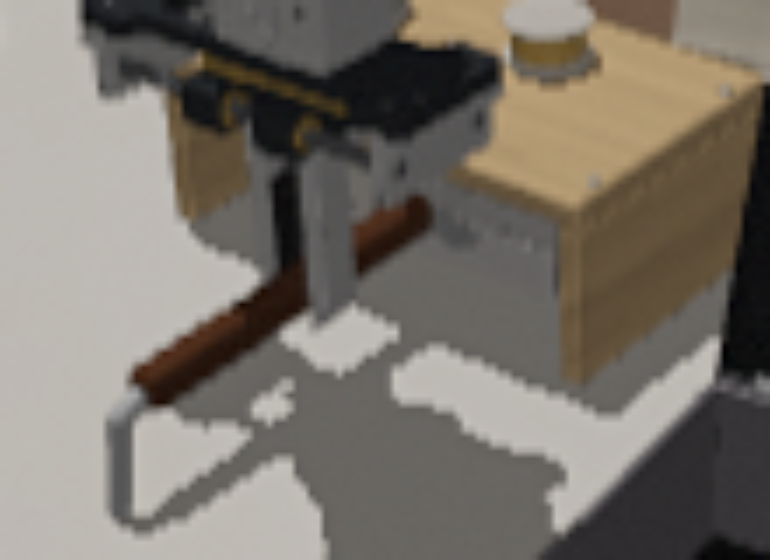

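```bash
python3 -m pendant '[[[0,0,0],[-0.0045,-0.0008,0],-1],[[0,0,0],[-0.004,0,0],-1],[[0,0,0],[0,0,0],-1]]'
python3 -m pendant '[[[0,0,0],[-0.0045,0,0],-1],[[0,0,0],[0,0,0],-1]]'
python3 - <<'E'
from h import *
s=ctrl.state();print(s['ft_force'],s['position'],s['wrist_torque']);to([568,138,44],.028)
E
```

```text
t: 15.03
position: [570.9, 138.4, 43.4]
eef_rot: [0.049, -3.137, 0.003]
ft_force: [-1.7, 0.5, 3.3]
finger_gap: 15.6
gripper_force: 55.0
t: 15.2
position: [572.2, 138.5, 43.3]
eef_rot: [0.049, -3.134, 0.005]
ft_force: [-6.6, -0.0, 8.7]
finger_gap: 15.6
gripper_force: 55.0
[-6.62404077 -0.03505927  8.65373401] [572.22633261 138.4631295   43.32348992] [ 0.17605263  1.27612872 -0.02067221]
turn [-0.0009 -0.0024  0.001 ] deg 0.5
shift before turn [ 0.0057 -0.0004 -0.0009]
shift after turn [ 0.0057 -0.0005 -0.0009]
```

```bash
python3 -m pendant '[[[0,0,0],[0.004,0,-0.001],-1],[[0,0,0],[0.01,0,-0.001],-1],[[0,0,0],[0.017,0,0],-1],[[0,0,0],[0.025,0,0],-1],[[0,0,0],[0.032,0,0],-1],[[0,0,0],[0.035,0,0],-1],[[0,0,0],[0.035,0,0],-1],[[0,0,0],[0.025,0,0],-1],[[0,0,0],[0.015,0,0],-1],[[0,0,0],[0.006,0,0],-1]]'
python3 - <<'E'
from h import *
s=ctrl.state();print(s['position']);to([420,226,45],.028)
s,img,W=beads('c10.png','scene')
a=img[150:240,180:290]
cv2.imwrite('pics/c10c.png',cv2.resize(a,None,fx=6.5,fy=6.5)[:,:,::-1])
E
```

```text
t: 16.03
position: [418.7, 133.0, 45.1]
eef_rot: [0.051, -3.135, 0.005]
ft_force: [-0.2, 0.1, -1.9]
finger_gap: 15.7
gripper_force: 55.0
[418.67997867 133.00689988  45.14535473]
turn [-0.001  -0.0019  0.0014] deg 0.5
shift before turn [-0.0058  0.1239 -0.0002]
shift after turn [-0.0052  0.1239  0.0002]
```

View pics/c10c.png

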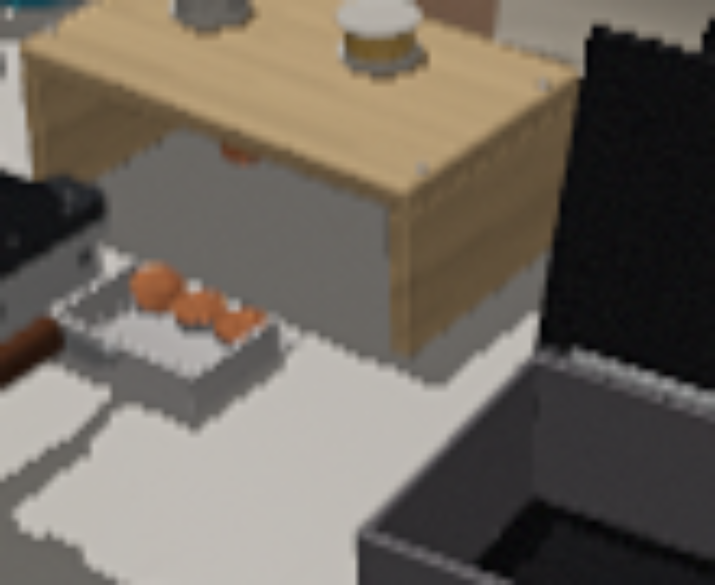

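```bash
python3 -m pendant '[[[-0.001,-0.0019,0.0014],[0,0.004,0],-1],[[0,0,0],[0,0.011,0],-1],[[0,0,0],[0,0.019,0],-1],[[0,0,0],[0,0.025,0],-1],[[0,0,0],[0,0.025,0],-1],[[0,0,0],[0,0.018,0],-1],[[0,0,0],[0,0.01,0],-1],[[0,0,0],[0,0.004,0],-1],[[0,0,0],[0,0,0],-1]]'
python3 - <<'E'
from h import *
s=ctrl.state();print(s['position']);to([420,219.5,44.2],.028)
to([570,223.7,44],.028)
for c in('scene','side'): s,img,W=beads('b11.png',c)
E
```

```text
t: 16.88
position: [419.0, 221.1, 45.2]
eef_rot: [-0.043, 3.139, 0.002]
ft_force: [0.1, -0.2, -1.1]
finger_gap: 15.4
gripper_force: 55.0
[418.95711582 221.07563484  45.15655551]
turn [ 0.0004  0.0007 -0.0002] deg 0.1
shift before turn [-0.0013 -0.0021  0.0013]
shift after turn [-0.0013 -0.0021  0.0013]
turn [ 0.0004  0.0007 -0.0002] deg 0.1
shift before turn [-0.2014 -0.002   0.002 ]
shift after turn [-0.2014 -0.0021  0.0015]
0.46 [233. 315.   8.  15.] [598. 209.  15.] [592. 195.  11.] [603. 215.  18.]
```

```bash
python3 -m pendant '[[[0.0004,0.0007,0],[-0.01,-0.001,0.001],-1],[[0,0,0],[-0.025,-0.001,0],-1],[[0,0,0],[-0.03,0,0],-1],[[0,0,0],[-0.03,0,0],-1],[[0,0,0],[-0.03,0,0],-1],[[0,0,0],[-0.025,0,0],-1],[[0,0,0],[-0.02,0,0],-1],[[0,0,0],[-0.012,0,0],-1],[[0,0,0],[-0.008,0,0],-1],[[0,0,0],[0,0,0],-1]]'
python3 - <<'E'
from h import *
s=ctrl.state();print(s['position'],s['ft_force']);to([572,223.7,44],.028)
E
```

```text
t: 17.92
position: [562.4, 222.3, 44.3]
eef_rot: [-0.04, 3.141, -0.0]
ft_force: [1.1, 0.3, -1.9]
finger_gap: 15.8
gripper_force: 55.0
[562.40606428 222.28017073  44.28853967] [ 1.11576916  0.27298344 -1.93947235]
turn [-0.      0.0001 -0.0009] deg 0.2
shift before turn [-0.0128  0.0016  0.0004]
shift after turn [-0.0128  0.0015  0.0004]
```

```bash
python3 -m pendant '[[[0,0,0],[-0.005,0,0.0005],-1],[[0,0,0],[-0.004,0,0],-1],[[0,0,0],[-0.004,0,0],-1],[[0,0,0],[-0.003,0,0],-1],[[0,0,0],[0,0,0],-1]]'
python3 -m pendant '[[[0,0,0],[0.004,0,-0.001],-1],[[0,0,0],[0.01,0,-0.001],-1],[[0,0,0],[0.017,0,0],-1],[[0,0,0],[0.025,0,0],-1],[[0,0,0],[0.032,0,0],-1],[[0,0,0],[0.035,0,0],-1],[[0,0,0],[0.035,0,0],-1],[[0,0,0],[0.025,0,0],-1],[[0,0,0],[0.015,0,0],-1],[[0,0,0],[0.006,0,0],-1]]'
python3 - <<'E'
from h import *
s=ctrl.state();print(s['position'])
s,i1,W=beads('c12.png','scene');s,i2,W=beads('s12.png','side')
a=cv2.resize(i1[140:230,180:290],None,fx=4.5,fy=4.5);b=cv2.resize(i2[270:360,190:250],None,fx=4.5,fy=4.5)
cv2.imwrite('pics/c12c.png',np.hstack([a,b])[:,:,::-1])
E
```

```text
t: 18.33
position: [570.3, 223.4, 43.8]
eef_rot: [0.044, -3.136, 0.002]
ft_force: [-6.4, 0.4, -0.3]
finger_gap: 15.5
gripper_force: 55.0
t: 19.17
position: [418.3, 219.2, 46.2]
eef_rot: [0.046, -3.141, 0.001]
ft_force: [0.7, -0.6, -1.7]
finger_gap: 15.6
gripper_force: 55.0
[418.31740434 219.23537251  46.20420965]
0.69 [234. 175.  28.  63.] [ 649. -217.   24.] [ 646. -325.   10.] [ 657. -205.   26.]
0.59 [232. 314.   6.  13.] [597. 208.  15.] [593. 198.  13.] [603. 215.  19.]
```

View pics/c12c.png

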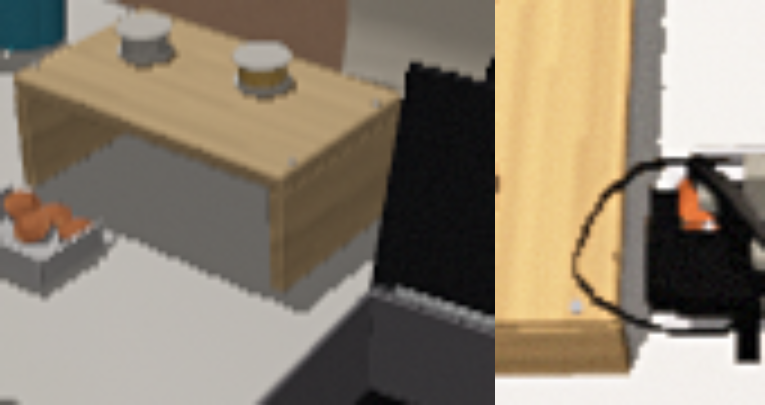

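```bash
python3 -m pendant '[[[0,0,0],[0,0,-0.01],-1],[[0,0,0],[0,0,-0.02],-1],[[0,0,0],[0,0,-0.035],-1],[[0,0,0],[0,0,-0.045],-1],[[0,0,0],[0,0,-0.045],-1],[[0,0,0],[0,0,-0.045],-1],[[0,0,0],[0,0,-0.04],-1],[[0,0,0],[0,0,-0.03],-1],[[0,0,0],[0,0,-0.015],-1],[[0,0,0],[0,0,0],-1]]'
python3 -m pendant '[[[0,0,0.008],[0,0,0],-1],[[0,0,0.016],[0,0,0],-1],[[0,0,0.024],[0,0,0],-1],[[0,0,0.028],[0,0,0],-1],[[0,0,0.028],[0,0,0],-1],[[0,0,0.028],[0,0,0],-1],[[0,0,0.028],[0,0,0],-1],[[0,0,0.028],[0,0,0],-1],[[0,0,0.028],[0,0,0],-1],[[0,0,0.028],[0,0,0],-1]]'
python3 -m pendant '[[[0,0,0.028],[0,0,0],-1],[[0,0,0.028],[0,0,0],-1],[[0,0,0.028],[0,0,0],-1],[[0,0,0.028],[0,0,0],-1],[[0,0,0.028],[0,0,0],-1],[[0,0,0.028],[0,0,0],-1],[[0,0,0.028],[0,0,0],-1],[[0,0,0.02],[0,0,0],-1],[[0,0,0.01],[0,0,0],-1],[[0,0,0],[0,0,0],-1]]'
python3 - <<'E'
from h import *
s=ctrl.state();print(s['position'],s['joints'].round(2));to([508,-29,263],-np.pi/2+.117)
s,i1,W=beads('c13.png','scene');s,i2,W=beads('s13.png','side')
a=cv2.resize(i1[130:280,120:260],None,fx=2.8,fy=2.8);b=cv2.resize(i2[220:370,190:330],None,fx=2.8,fy=2.8)
cv2.imwrite('pics/c13c.png',np.hstack([a,b])[:,:,::-1])
E
```

```text
t: 20.2
position: [422.4, 220.1, 262.6]
eef_rot: [-0.04, 3.136, 0.004]
ft_force: [-0.1, -0.6, -2.2]
finger_gap: 15.7
gripper_force: 55.0
t: 21.03
position: [419.7, 218.6, 257.9]
eef_rot: [-1.143, -2.924, 0.003]
ft_force: [0.3, 0.2, -2.1]
finger_gap: 15.2
gripper_force: 55.0
t: 21.87
position: [419.8, 218.8, 258.0]
eef_rot: [-2.084, -2.349, 0.004]
ft_force: [-0.1, 0.7, -2.5]
finger_gap: 15.4
gripper_force: 55.0
[419.75587507 218.75814438 258.04315043] [-0.31  0.33 -0.3   1.92  0.12  0.9  -0.56]
turn [-0.0008  0.0004  0.0007] deg 0.2
shift before turn [-0.342   0.0775 -0.0064]
shift after turn [-0.3418  0.0783 -0.0066]
0.37 [291. 215. 120. 127.] [ 530. -138.   18.] [ 445. -220.    3.] [587. -76.  43.]
```

View pics/c13c.png

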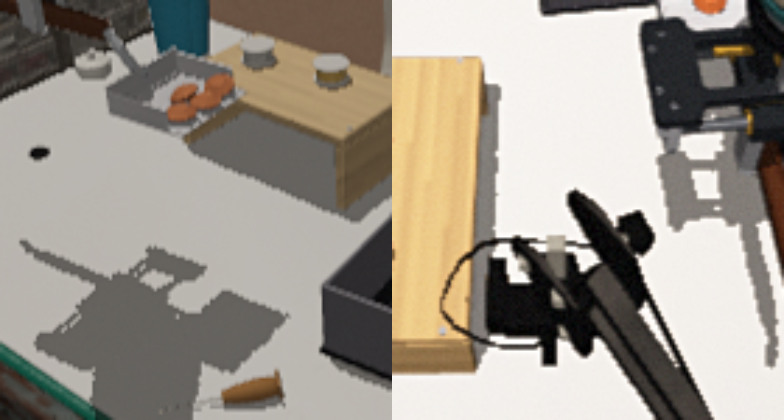

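```bash
python3 -m pendant '[[[0,0,0],[-0.008,0.0018,0],-1],[[0,0,0],[-0.016,0.0037,0],-1],[[0,0,0],[-0.024,0.0055,-0.003],-1],[[0,0,0],[-0.032,0.0073,-0.003],-1],[[0,0,0],[-0.035,0.008,0],-1],[[0,0,0],[-0.035,0.008,0],-1],[[0,0,0],[-0.035,0.008,0],-1],[[0,0,0],[-0.035,0.008,0],-1],[[0,0,0],[-0.035,0.008,0],-1],[[0,0,0],[-0.032,0.0073,0],-1]]'
python3 -m pendant '[[[0,0,0],[-0.024,0.0055,0],-1],[[0,0,0],[-0.016,0.0037,0],-1],[[0,0,0],[-0.01,0.0023,0],-1],[[0,0,0],[-0.005,0.001,0],-1],[[0,0,0],[0,0,0],-1],[[0,0,0],[0,0,0],-1]]'
python3 - <<'E'
from h import *
s=ctrl.state();print(s['position'],s['joints'].round(2));to([508,-29,263],-np.pi/2+.117);to([508,-29,263],-np.pi/2+.117,.85)
s,i1,W=beads('c14.png','scene');s,i2,W=beads('s14.png','side')
# barrel rim from both
E
```

```text
t: 22.9
position: [495.5, 9.0, 263.9]
eef_rot: [2.084, 2.35, -0.001]
ft_force: [-0.2, 0.7, -1.1]
finger_gap: 15.2
gripper_force: 55.0
t: 23.4
position: [509.3, -27.2, 263.9]
eef_rot: [-2.081, -2.353, -0.001]
ft_force: [0.9, -0.5, -2.1]
finger_gap: 15.6
gripper_force: 55.0
[509.27767124 -27.20575873 263.9260761 ] [ 0.16  0.37 -0.22  1.83  0.1   0.95  0.02]
turn [-0.0001 -0.0002  0.0017] deg 0.3
shift before turn [-0.0022 -0.002   0.0012]
shift after turn [-0.0022 -0.002   0.0012]
turn [-0.0008  0.2703  0.0016] deg 48.7
shift before turn [-0.0022 -0.002   0.0012]
shift after turn [-0.0024 -0.002  -0.0008]
0.28 [187. 298.  74. 113.] [694. 295.  25.] [631. 285.   5.] [763. 296.  43.]
```

```bash
python3 -m pendant '[[[0,0,0],[0.01,-0.001,0],-1],[[0,0,0],[0.02,-0.001,0],-1],[[0,0,0],[0.025,0,0],-1],[[0,0,0],[0.02,0,0],-1],[[0,0,0],[0.005,0,0],-1],[[0,0,0],[0,0,0.015],-1],[[0,0,0],[0,0,0.03],-1],[[0,0,0],[0,0,0.023],-1],[[0,0,0],[0,0,0.005],-1],[[0,0,0],[0,0,0],-1]]'
python3 -m pendant '[[[0,0.015,0],[0,0,0],-1],[[0,0.022,0],[0,0,0],-1],[[0,0.022,0],[0,0,0],-1],[[0,0.022,0],[0,0,0],-1],[[0,0.018,0],[0,0,0],-1],[[0,0,0],[0,0,0],-1],[[0,0,0],[0,0,0],-1]]'
python3 - <<'E'
from h import *
s=ctrl.state();p=s['position'];M=R.from_rotvec(s['eef_rot'])
lip=p+M.apply([-192,0,43.3]);q=lip[:2]-[522,-142];c,sn=np.cos(.117),np.sin(.117)
print(p,s['joints'].round(2),'lip',lip,'in barrel',q[0]*c+q[1]*sn,-q[0]*sn+q[1]*c)
s,i1,W=beads('c15.png','scene')
cv2.imwrite('pics/c15c.png',cv2.resize(i1[110:270,200:380],None,fx=4,fy=3.6)[:,:,::-1])
E
```

```text
t: 24.43
position: [499.9, 30.8, 208.3]
eef_rot: [-2.082, -2.351, 0.003]
ft_force: [0.2, -0.6, -2.5]
finger_gap: 15.2
gripper_force: 55.0
t: 25.02
position: [501.5, 29.7, 209.7]
eef_rot: [-1.923, -2.165, -0.301]
ft_force: [-0.1, -0.2, -1.5]
finger_gap: 15.9
gripper_force: 55.0
[501.54287891  29.68559566 209.70857939] [ 0.38  0.5  -0.4   1.89 -0.16  0.84  0.25] lip [ 521.68370797 -138.81056093  109.99758592] in barrel 0.058183944769061025 3.2045556441264704
0.72 [224. 181. 101.  90.] [768. 463.  29.] [659.  43.  26.] [772. 468.  36.]
```

View pics/c15c.png

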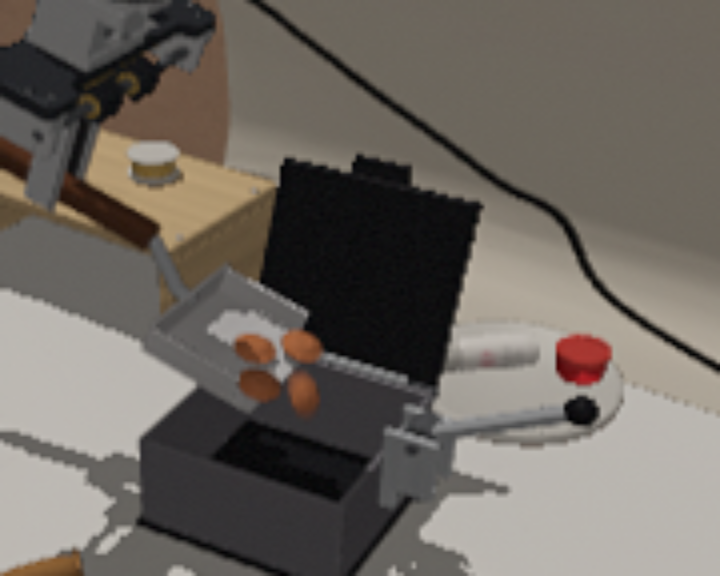

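```bash
python3 -m pendant '[[[0,0.0265,0],[-0.002,0,-0.0213],-1],[[0,0.0265,0],[-0.003,0,-0.0213],-1],[[0,0.0265,0],[-0.0047,0,-0.0213],-1],[[0,0.0265,0],[-0.0047,0,-0.0213],-1],[[0,0.0265,0],[-0.0047,0,-0.0213],-1],[[0,0.0265,0],[-0.0047,0,-0.0213],-1],[[0,0,0],[0,0,0],-1],[[0,0,0],[0,0,0],-1],[[0,0,0],[0,0,0],-1],[[0,0,0],[0,0,0],-1]]'
python3 - <<'E'
from h import *
s=ctrl.state();p=s['position'];M=R.from_rotvec(s['eef_rot'])
lip=p+M.apply([-192,0,43.3]);q=lip[:2]-[522,-142];c,sn=np.cos(.117),np.sin(.117)
x=M.apply([-1,0,0]);print('pitch',np.arcsin(-x[2]))
print(p,s['joints'].round(2),'lip',lip,'in barrel',q[0]*c+q[1]*sn,-q[0]*sn+q[1]*c)
s,i1,W=beads('c16.png','scene')
cv2.imwrite('pics/c16c.png',cv2.resize(i1[110:270,200:380],None,fx=4,fy=3.6)[:,:,::-1])
E
```

```text
t: 25.95
position: [508.1, -28.3, 283.0]
eef_rot: [-1.618, -1.835, -0.694]
ft_force: [-0.8, 0.7, -2.1]
finger_gap: 15.7
gripper_force: 55.0
pitch 0.8093330717196993
[508.08630107 -28.29298696 282.9952775 ] [ 0.78  0.68 -0.54  1.66 -0.42  1.27  0.61] lip [ 520.8517884  -128.61883974  114.14429114] in barrel 0.4216646599099909 13.423711804135214
```

View pics/c16c.png

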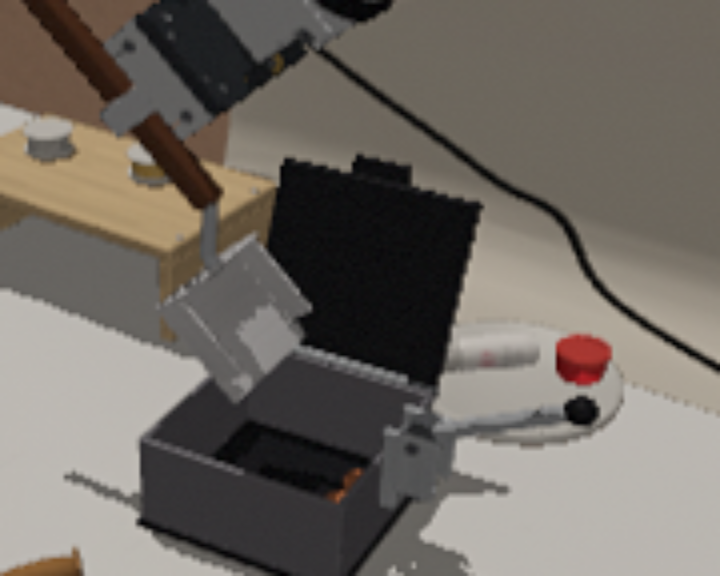

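```bash
python3 -m pendant '[[[0,-0.0322,0],[0.01,0,0.01],-1],[[0,-0.0322,0],[0.02,0,0],-1],[[0,-0.0322,0],[0.03,0,0],-1],[[0,-0.0322,0],[0.03,0,0],-1],[[0,-0.0322,0],[0.03,0,0],-1],[[0,-0.0322,0],[0.03,0,0],-1],[[0,-0.0322,0],[0.03,0,0],-1],[[0,-0.0322,0],[0.03,0,0],-1],[[0,0,0],[0,0,0],-1],[[0,0,0],[0,0,0],-1]]'
python3 - <<'E'
from h import *
print(ctrl.state()['joints'].round(2))
to([426,157.4,60],-np.pi/2+.048)
E
```

```text
t: 26.88
position: [488.4, 121.8, 339.6]
eef_rot: [-2.066, -2.365, -0.005]
ft_force: [0.4, -0.7, -1.4]
finger_gap: 15.6
gripper_force: 55.0
[ 0.01  0.31 -0.42  1.72  0.13  1.14 -0.31]
turn [ 0.0004 -0.001   0.0276] deg 5.0
shift before turn [ 0.057  -0.0766  0.3729]
shift after turn [ 0.0514 -0.0809  0.3728]
```

```bash
python3 -m pendant '[[[0.0004,-0.001,0.0276],[0,0,0],-1],[[0,0,0],[0.017,-0.027,0.02],-1],[[0,0,0],[0.017,-0.027,0.03],-1],[[0,0,0],[0.017,-0.027,0.03],-1],[[0,0,0],[0,0,0.045],-1],[[0,0,0],[0,0,0.045],-1],[[0,0,0],[0,0,0.045],-1],[[0,0,0],[0,0,0.045],-1],[[0,0,0],[0,0,0.045],-1],[[0,0,0],[0,0,0.04],-1]]'
python3 - <<'E'
from h import *
to([426,157.4,46],-np.pi/2+.048)
E
```

```text
t: 27.72
position: [428.0, 148.7, 78.2]
eef_rot: [-2.186, -2.256, 0.005]
ft_force: [0.4, 0.1, -1.5]
finger_gap: 16.0
gripper_force: 55.0
turn [-0.0007  0.0007 -0.0054] deg 1.0
shift before turn [ 0.0118 -0.0021  0.0429]
shift after turn [ 0.0117 -0.002   0.0429]
```

```bash
python3 -m pendant '[[[-0.0007,0.0007,-0.0054],[0,0,0],-1],[[0,0,0],[0.0117,-0.002,0.015],-1],[[0,0,0],[0,0,0.015],-1],[[0,0,0],[0,0,0.01],-1],[[0,0,0],[0,0,0],-1],[[0,0,0],[0,0,0],-1]]'
python3 -m pendant '[[[0,0,0],[0,0,0.003],-1],[[0,0,0],[0,0,0],-1],[[0,0,0],[0,0,0],-1]]'
python3 - <<'E'
from h import *
s=ctrl.state();print(s['position'],s['ft_force'],s['wrist_torque'])
to([426,157.4,43.3],-np.pi/2+.048)
E
```

```text
t: 28.22
position: [426.8, 158.6, 50.6]
eef_rot: [2.164, 2.276, 0.002]
ft_force: [0.1, -0.4, -1.7]
finger_gap: 15.7
gripper_force: 55.0
t: 28.47
position: [426.8, 159.2, 48.1]
eef_rot: [2.163, 2.277, 0.003]
ft_force: [-0.5, 0.6, -1.2]
finger_gap: 15.8
gripper_force: 55.0
[426.78746109 159.15939901  48.13487194] [-0.50629141  0.64193331 -1.21972463] [0.08514398 0.01487501 0.02124269]
turn [ 0.0006 -0.0001  0.0009] deg 0.2
shift before turn [-0.0023 -0.0012  0.0064]
shift after turn [-0.0023 -0.0012  0.0064]
```

```bash
python3 -m pendant '[[[0,0,0],[0,0,0.003],-1],[[0,0,0],[0,0,0.003],-1],[[0,0,0],[0,0,0],-1],[[0,0,0],[0,0,0],-1]]'
python3 -m pendant '[[[0,0,0],[0,0,0],-0.5],[[0,0,0],[0,0,0],-0.2],[[0,0,0],[0,0,0],0],[[0,0,0],[0,0,0],0],[[0,0,0],[0,0,0],0],[[0,0,0],[0,0,0],0],[[0,0,0],[0,0,0],0]]'
python3 -m pendant '[[[0,0,0],[0,0,-0.02],0],[[0,0,0],[0,0,-0.045],0],[[0,0,0],[0,0,-0.045],0],[[0,0,0],[0,0,-0.045],0],[[0,0,0],[0,0,-0.045],0],[[0,0,0],[0,0,-0.045],0],[[0,0,0],[0,0,-0.02],0],[[0,0,0],[0,0,0],0]]'
python3 - <<'E'
from h import *
s=ctrl.state();print(s['position'],s['ft_force'],s['joints'].round(2))
to([520,-60,262],-np.pi/2)
s,i2,W=beads('s17.png','side')
cv2.imwrite('pics/s17c.png',cv2.resize(i2[100:380,150:350],None,fx=2,fy=2)[:,:,::-1])
E
```

```text
t: 28.8
position: [426.7, 159.3, 43.3]
eef_rot: [2.163, 2.277, 0.002]
ft_force: [0.3, -0.5, 3.6]
finger_gap: 15.6
gripper_force: 55.0
t: 29.38
position: [426.4, 159.3, 43.0]
eef_rot: [2.163, 2.277, 0.001]
ft_force: [-0.8, 1.0, -0.3]
finger_gap: 47.2
gripper_force: 0.0
t: 30.05
position: [428.3, 160.2, 245.3]
eef_rot: [2.161, 2.274, 0.012]
ft_force: [1.6, -0.5, -0.8]
finger_gap: 47.1
gripper_force: 0.0
[428.29518982 160.16852476 245.30803896] [ 1.60656524 -0.45681973 -0.79495208] [-0.08  0.33 -0.44  1.99  0.19  0.85 -0.58]
turn [ 0.0026 -0.0008  0.0162] deg 3.0
shift before turn [-0.2993  0.1074 -0.022 ]
shift after turn [-0.2936  0.1223 -0.0223]
0.49 [261. 188.   8.   2.] [ 528. -199.   23.] [ 518. -206.   16.] [ 540. -192.   29.]
0.43 [253. 193.  11.   7.] [ 558. -177.   15.] [ 546. -188.   12.] [ 567. -168.   20.]
0.39 [271. 192.   8.   8.] [ 503. -180.   17.] [ 493. -187.   13.] [ 510. -175.   19.]
```

View pics/s17c.png

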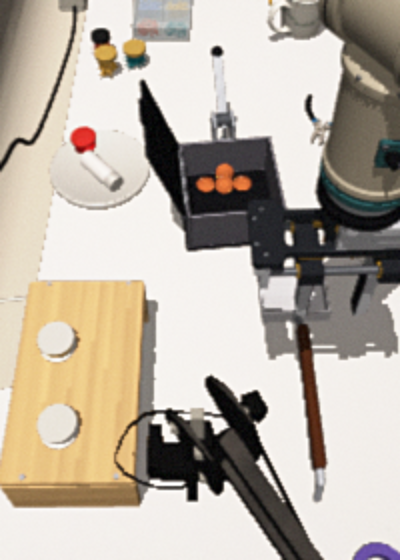

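```bash
python3 - <<'E'
from h import *
to([681,-123,295],-np.pi/2+.117)
E
```

```text
turn [ 0.0006  0.     -0.021 ] deg 3.8
shift before turn [-0.3927  0.3204 -0.0703]
shift after turn [-0.413   0.2936 -0.0709]
```

```bash
python3 -m pendant '[[[0,0,-0.021],[0,0,0],-1],[[0,0,0],[0,0,-0.04],-1],[[0,0,0],[0,0,-0.031],-1],[[0,0,0],[-0.04,0.0285,0],-1],[[0,0,0],[-0.04,0.0285,0],-1],[[0,0,0],[-0.04,0.0285,0],-1],[[0,0,0],[-0.04,0.0285,0],-1],[[0,0,0],[-0.04,0.0285,0],-1],[[0,0,0],[-0.04,0.0285,0],-1],[[0,0,0],[-0.04,0.0285,0],-1]]' 20
python3 -m pendant '[[[0,0,0],[-0.04,0.0285,0],-1],[[0,0,0],[-0.04,0.0285,0],-1],[[0,0,0],[-0.04,0.0285,0],-1],[[0,0,0],[-0.013,0.009,0],-1],[[0,0,0],[0,0,0],-1],[[0,0,0],[0,0,0],-1]]'
python3 - <<'E'
from h import *
to([681,-123,295],-np.pi/2+.117);to([681,-123,200],-np.pi/2+.117);print(ctrl.state()['joints'].round(2))
s,img,d=snap('side');W=cloud('side',s,d)
s,img,d=snap('scene','c18.png');W=cloud('scene',s,d)
for r in ctrl.silhouettes('scene','lid')[:1]:
    p=W[r['mask']];p=p[~np.isnan(p[:,0])]
    q=p[:,:2]-[522,-142];c,sn=np.cos(.117),np.sin(.117);xb=q[:,0]*c+q[:,1]*sn;yb=-q[:,0]*sn+q[:,1]*c
    print(r['confidence'],np.percentile(xb,[2,50,98]),np.percentile(yb,[2,50,98]),np.percentile(p[:,2],[2,98]),np.polyfit(p[:,2],xb,1))
E
```

```text
t: 30.98
position: [599.2, -33.5, 292.6]
eef_rot: [-2.086, -2.346, 0.003]
ft_force: [0.4, 0.5, -0.0]
finger_gap: 0.5
gripper_force: 0.0
t: 31.48
position: [680.3, -122.3, 292.2]
eef_rot: [-2.085, -2.345, 0.002]
ft_force: [-0.3, 1.6, -0.4]
finger_gap: 0.6
gripper_force: 0.0
turn [-0.0011 -0.0006 -0.    ] deg 0.2
shift before turn [-0.001   0.0007 -0.0037]
shift after turn [-0.001   0.0008 -0.0037]
turn [-0.0011 -0.0006 -0.    ] deg 0.2
shift before turn [-0.0013  0.0012  0.1229]
shift after turn [-0.001   0.0008  0.1229]
[ 0.32  0.65 -0.35  1.27  0.22  1.26  0.09]
0.75 [ 67.23202665  90.79698585 113.88731622] [-69.56545866  -5.03817191  64.35118571] [ 81.37370168 216.21997789] [ 0.2566332  53.25455005]
```

```bash
python3 -m pendant '[[[-0.001,0,0],[0,0,0.03],-1],[[0,0,0],[0,0,0.035],-1],[[0,0,0],[0,0,0.035],-1],[[0,0,0],[0,0,0.023],-1],[[0,0,0],[0,-0.0245,0],-1],[[0,0,0],[0,-0.0245,0],-1],[[0,0,0],[0,-0.0245,0],-1],[[0,0,0],[0,-0.0245,0],-1],[[0,0,0],[0,0,0],-1]]'
python3 - <<'E'
from h import *
c,sn=np.cos(.117),np.sin(.117)
s=ctrl.state();q=s['position'][:2]-[522,-142];print('b',q[0]*c+q[1]*sn,-q[0]*sn+q[1]*c,s['position'][2],s['ft_force'])
to([522+58.4*c,-142+58.4*sn,195.4],-np.pi/2+.117)
E
```

```text
t: 32.38
position: [605.6, -130.6, 203.7]
eef_rot: [2.085, 2.347, 0.002]
ft_force: [-0.4, -0.8, -0.8]
finger_gap: 0.4
gripper_force: 0.0
b 84.31394254732948 1.5343576522615336 203.65913474203666 [-0.44916021 -0.79927821 -0.83809218]
turn [0.0007 0.0002 0.0004] deg 0.2
shift before turn [-0.002  -0.0346  0.0109]
shift after turn [-0.002  -0.0346  0.011 ]
```

```bash
python3 -m pendant '[[[0,0,0],[0,-0.0346,0.011],-1],[[0,0,0],[0,-0.0352,0.0132],-1],[[0,0,0],[0,-0.0307,0.0217],-1],[[0,0,0],[0,-0.024,0.0289],-1],[[0,0,0],[0,-0.0157,0.0343],-1],[[0,0,0],[0,-0.0063,0.03],-1],[[0,0,0],[0,0,0],-1]]'
python3 - <<'E'
from h import *
c,sn=np.cos(.117),np.sin(.117)
s=ctrl.state();q=s['position'][:2]-[522,-142];print('b',q[0]*c+q[1]*sn,-q[0]*sn+q[1]*c,s['position'][2],s['ft_force'])
E
```

```text
t: 32.97
position: [499.5, -143.6, 98.4]
eef_rot: [2.084, 2.347, 0.003]
ft_force: [-0.5, 0.4, -0.2]
finger_gap: 0.3
gripper_force: 0.0
b -22.500889303067268 1.0272083118644508 98.39672935034052 [-0.52720713  0.37347738 -0.21237834]
```

```bash
python3 -m pendant '[[[0,0,0],[0,0,0.003],-1],[[0,0,0],[0,0,0.003],-1],[[0,0,0],[0,0,0],-1]]'
python3 -m pendant '[[[0,0,0],[0,0,0.003],-1],[[0,0,0],[0,0,0.001],-1],[[0,0,0],[0,0,0],-1]]'
python3 - <<'E'
from h import *
s,img,d=snap('scene','c19.png');W=cloud('scene',s,d)
s,i2,d2=snap('side');W2=cloud('side',s,d2)
for n,V in(('sc',W),('si',W2)):
    q=V[:,:,:2]-[522,-142];c,sn=np.cos(.117),np.sin(.117);xb=q[:,:,0]*c+q[:,:,1]*sn;yb=-q[:,:,0]*sn+q[:,:,1]*c
    m=(abs(xb)<72)&(abs(yb)<66)&(V[:,:,2]<100)&(V[:,:,2]>5);print(n,m.sum(),np.percentile(V[:,:,2][m],[5,50,95]),np.polyfit(xb[m],V[:,:,2][m],1))
cv2.imwrite('pics/c19c.png',np.hstack([cv2.resize(img[120:270,220:370],(390,390)),cv2.resize(i2[100:250,190:340],(390,390))])[:,:,::-1])
E
```

```text
t: 33.22
position: [500.1, -143.6, 97.6]
eef_rot: [2.083, 2.346, 0.002]
ft_force: [-11.0, 1.1, 39.2]
finger_gap: 0.7
gripper_force: 19.8
t: 33.47
position: [500.2, -143.6, 97.1]
eef_rot: [2.082, 2.344, 0.001]
ft_force: [-17.3, 3.6, 64.2]
finger_gap: 0.4
gripper_force: 32.3
sc 2045 [20.87287798 87.38774378 89.35665082] [ 0.26718358 84.17971657]
si 1618 [86.95903846 90.31608504 92.80059563] [-1.45736278e-02  8.88453848e+01]
```

View pics/c19c.png

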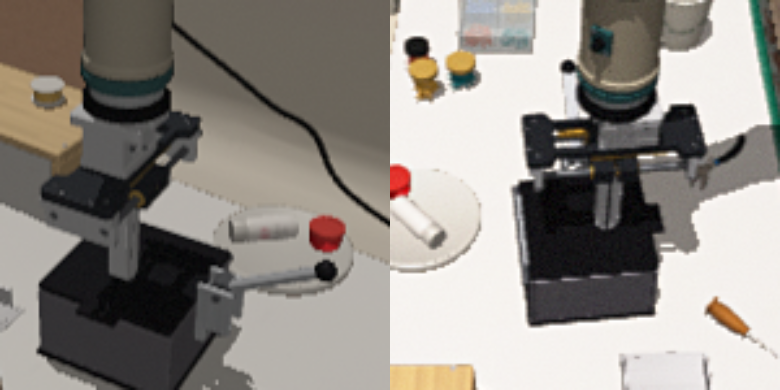

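```bash
python3 -m pendant '[[[0,0,0],[0,0,-0.02],-1],[[0,0,0],[0,0,-0.045],-1],[[0,0,0],[0,0,-0.045],-1],[[0,0,0],[0,0,-0.045],-1],[[0,0,0],[0,0,-0.045],-1],[[0,0,0],[0,0,-0.02],-1],[[0,0,0],[0,0,0],-1]]'
python3 - <<'E'
from h import *
to([545,-366,262],-np.pi/2+.117)
c,sn=np.cos(.117),np.sin(.117)
for cam in('scene','side'):
    s,img,d=snap(cam);W=cloud(cam,s,d)
    p=W[(W[:,:,2]>135)&(W[:,:,2]<175)&(W[:,:,1]<-250)&(W[:,:,1]>-345)&(abs(W[:,:,0]-535)<40)&(img.max(2)<70)]
    q=p[:,:2]-[522,-142];print(cam,len(p),np.median(q[:,0]*c+q[:,1]*sn),np.median(-q[:,0]*sn+q[:,1]*c),np.median(p[:,2]),np.ptp(p,axis=0))
    q=W[:,:,:2]-[522,-142];xb=q[:,:,0]*c+q[:,:,1]*sn;yb=-q[:,:,0]*sn+q[:,:,1]*c
    m=(abs(xb)<66)&(abs(yb)<66)&(W[:,:,2]<100)&(W[:,:,2]>5);print(m.sum(),np.median(W[:,:,2][m]))
E
```

```text
t: 34.15
position: [502.6, -143.5, 259.8]
eef_rot: [2.079, 2.341, 0.011]
ft_force: [1.0, -0.5, -0.8]
finger_gap: 0.4
gripper_force: 0.0
turn [0.004  0.001  0.0005] deg 0.7
shift before turn [-0.3013  0.0211 -0.0017]
shift after turn [-0.3012  0.0215 -0.0029]
scene 56 -5.826899728087012 -182.79445644638997 158.1022108382098 [15.41811561 19.15368932 13.65008702]
1673 88.16939324156169
side 19 0.18363864450965295 -176.15629750127815 161.1246589786424 [12.10351897 10.26165938  8.19519023]
1656 90.56435064263326
```

```bash
python3 -m pendant '[[[0.004,0.001,0],[-0.02,0.002,0],-1],[[0,0,0],[-0.04,0.003,0],-1],[[0,0,0],[-0.045,0.003,0],-1],[[0,0,0],[-0.045,0.003,0],-1],[[0,0,0],[-0.045,0.003,0],-1],[[0,0,0],[-0.045,0.003,0],-1],[[0,0,0],[-0.04,0.003,0],-1],[[0,0,0],[-0.021,0.002,0],-1],[[0,0,0],[0,0,0],-1]]'
python3 - <<'E'
from h import *
to([545,-366,143],-np.pi/2+.117)
E
```

```text
t: 35.0
position: [540.7, -370.5, 251.4]
eef_rot: [-2.086, -2.335, 0.01]
ft_force: [-1.4, 0.5, -0.4]
finger_gap: 0.4
gripper_force: 0.0
turn [-0.0038 -0.0011 -0.0015] deg 0.8
shift before turn [0.0049 0.008  0.1445]
shift after turn [0.0053 0.0063 0.1446]
```

```bash
python3 -m pendant '[[[-0.0038,-0.001,-0.0015],[0,0,0],-1],[[0,0,0],[0.0053,0.0063,0.035],-1],[[0,0,0],[0,0,0.04],-1],[[0,0,0],[0,0,0.04],-1],[[0,0,0],[0,0,0.03],-1],[[0,0,0],[0,0,0],-1],[[0,0,0],[0.026,0,0],-1],[[0,0,0],[0.026,0,0],-1],[[0,0,0],[0.026,0,0],-1],[[0,0,0],[0,0,0],-1]]'
python3 - <<'E'
from h import *
c,sn=np.cos(.117),np.sin(.117)
s=ctrl.state();q=s['position'][:2]-[522,-142];print('b',q[0]*c+q[1]*sn,-q[0]*sn+q[1]*c,s['position'][2],s['ft_force'])
E
```

```text
t: 35.83
position: [542.3, -332.9, 157.8]
eef_rot: [2.064, 2.306, -0.031]
ft_force: [-4.2, -44.1, 27.3]
finger_gap: 0.3
gripper_force: 22.3
b -2.1393496010165904 -191.9837844352894 157.7995275490266 [ -4.19931664 -44.09620157  27.27358506]
```

```bash
python3 -m pendant '[[[0,0,0],[-0.025,0,0],-1],[[0,0,0],[0,0,0],-1]]'
python3 - <<'E'
from h import *
c,sn=np.cos(.117),np.sin(.117)
s=ctrl.state();q=s['position'][:2]-[522,-142];print('b',q[0]*c+q[1]*sn,-q[0]*sn+q[1]*c,s['position'][2],s['ft_force'])
to([522-3*c+200*sn,-142-3*sn-200*c,145],-np.pi/2+.117)
E
```

```text
t: 36.0
position: [544.8, -338.0, 152.5]
eef_rot: [2.073, 2.324, -0.008]
ft_force: [1.1, -23.3, 10.8]
finger_gap: 0.2
gripper_force: 12.4
b -0.22290375480904245 -197.32365763854332 152.49257309061585 [  1.13149641 -23.25646709  10.80235023]
turn [ 0.0045  0.0076 -0.0009] deg 1.6
shift before turn [-0.0033 -0.0038  0.01  ]
shift after turn [-0.0036 -0.0037  0.01  ]
```

```bash
python3 -m pendant '[[[0,0,0],[-0.02,0,0],-1],[[0,0,0],[0,0,0],-1],[[0,0,0],[0,0,0],-1]]'
python3 - <<'E'
from h import *
c,sn=np.cos(.117),np.sin(.117)
s=ctrl.state();q=s['position'][:2]-[522,-142];print('b',q[0]*c+q[1]*sn,-q[0]*sn+q[1]*c,s['position'][2],s['ft_force'])
to([522-3*c+205*sn,-142-3*sn-205*c,143],-np.pi/2+.117)
E
```

```text
t: 36.25
position: [544.6, -342.0, 148.7]
eef_rot: [2.077, 2.343, -0.001]
ft_force: [-0.0, -10.5, 4.4]
finger_gap: 0.7
gripper_force: 5.2
b -0.8859017679979573 -201.2954203115878 148.73460314478916 [-8.19175037e-03 -1.05105385e+01  4.42458507e+00]
turn [0.0022 0.0027 0.001 ] deg 0.7
shift before turn [-0.0049 -0.0029  0.0077]
shift after turn [-0.0049 -0.0028  0.0076]
```

```bash
python3 -m pendant '[[[0.0022,0.0027,0.001],[-0.012,-0.0028,0],-1],[[0,0,0],[0,0,0.0076],-1],[[0,0,0],[0,0,0],-1]]'
python3 - <<'E'
from h import *
c,sn=np.cos(.117),np.sin(.117)
s=ctrl.state();q=s['position'][:2]-[522,-142];print('b',q[0]*c+q[1]*sn,-q[0]*sn+q[1]*c,s['position'][2],s['ft_force'])
E
python3 -m pendant '[[[0,0,0],[0.009,0,-0.004],-1],[[0,0,0],[0.009,0,-0.01],-1],[[0,0,0],[0.011,0,-0.014],-1],[[0,0,0],[0.015,0,-0.0176],-1],[[0,0,0],[0.015,0,-0.0176],-1],[[0,0,0],[0,0,0],-1]]'
python3 - <<'E'
from h import *
c,sn=np.cos(.117),np.sin(.117)
s=ctrl.state();q=s['position'][:2]-[522,-142];print('b',q[0]*c+q[1]*sn,-q[0]*sn+q[1]*c,s['position'][2],s['ft_force'])
s,img,W=beads(None,'scene');p=W[(W[:,:,2]>135)&(W[:,:,2]<230)&(W[:,:,1]<-180)&(W[:,:,1]>-360)&(abs(W[:,:,0]-535)<40)&(img.max(2)<70)]
q=p[:,:2]-[522,-142];print(len(p),np.median(-q[:,0]*sn+q[:,1]*c),np.median(p[:,2]))
cv2.imwrite('pics/c20c.png',cv2.resize(img[120:270,240:390],(600,600))[:,:,::-1])
E
```

```text
t: 36.5
position: [542.2, -344.5, 139.4]
eef_rot: [-2.077, -2.342, -0.006]
ft_force: [-0.7, 0.1, -0.7]
finger_gap: 0.3
gripper_force: 0.0
b -3.5985424159485433 -203.4593269817364 139.3534670547114 [-0.66700228  0.12529025 -0.70960248]
t: 37.0
position: [538.8, -299.9, 190.6]
eef_rot: [-2.077, -2.349, -0.007]
ft_force: [-0.4, -2.7, 0.5]
finger_gap: 0.4
gripper_force: 1.9
b -1.747012300751173 -158.81620967589927 190.58723609333774 [-0.35159997 -2.73144612  0.4524947 ]
0.55 [183. 228.  91.  64.] [424.  43.  17.] [386. -14.   4.] [477. 272.  44.]
0.21 [228. 173.  92.  57.] [672.  45.  23.] [626.  41.   4.] [761. 284.  42.]
51 -139.81574793179811 197.21673346016382
```

View pics/c20c.png

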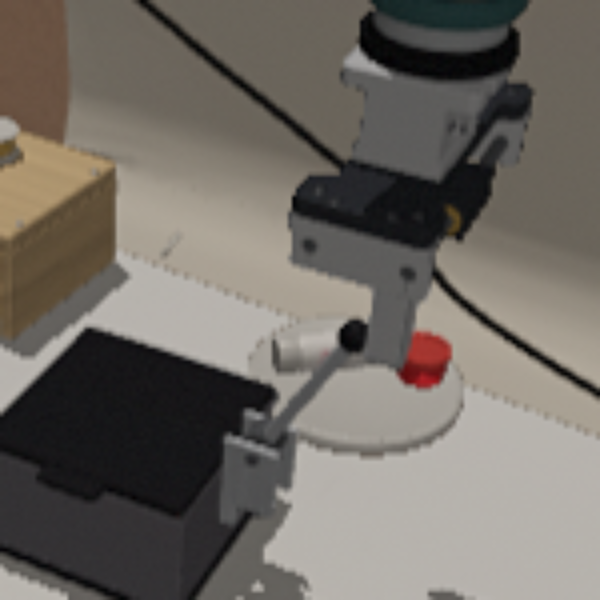

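```bash
python3 -m pendant '[[[0,0,0],[0.015,0,-0.005],-1],[[0,0,0],[0.015,0,-0.003],-1],[[0,0,0],[0.016,0,0],-1],[[0,0,0],[0.018,0,0],-1],[[0,0,0],[0.018,0,0],-1],[[0,0,0],[0.018,0,0.003],-1],[[0,0,0],[0.018,0,0.004],-1],[[0,0,0],[0.015,0,0.004],-1],[[0,0,0],[0,0,0],-1],[[0,0,0],[0,0,0],-1]]'
python3 - <<'E'
from h import *
c,sn=np.cos(.117),np.sin(.117)
s=ctrl.state();q=s['position'][:2]-[522,-142];print('b',q[0]*c+q[1]*sn,-q[0]*sn+q[1]*c,s['position'][2],s['ft_force'])
s,img,d=snap('scene');W=cloud('scene',s,d)
q=W[:,:,:2]-[522,-142];yb=-q[:,:,0]*sn+q[:,:,1]*c;xb=q[:,:,0]*c+q[:,:,1]*sn
m=(abs(xb)<20)&(yb>-85)&(yb<60)&(W[:,:,2]>95)&(W[:,:,2]<125);print(m.sum(),np.median(yb[m]) if m.any() else 0,np.median(W[:,:,2][m]) if m.any() else 0)
E
```

```text
t: 37.93
position: [525.4, -202.3, 186.1]
eef_rot: [-2.076, -2.344, -0.005]
ft_force: [0.8, -0.9, 0.6]
finger_gap: 0.6
gripper_force: 0.0
b -3.6171444741333967 -60.30451025712203 186.06273090291512 [ 0.80886959 -0.89448064  0.63393861]
257 -37.18620263426638 102.22168285422583
```

```bash
python3 -m pendant '[[[0,0,0],[0,0,-0.04],-1],[[0,0,0],[0,0,-0.045],-1],[[0,0,0],[-0.02,0,-0.045],-1],[[0,0,0],[-0.03,0,-0.02],-1],[[0,0,0],[0,0,0],-1],[[0,0,0],[0,0,0],-1]]'
python3 - <<'E'
from h import *
c,sn=np.cos(.117),np.sin(.117)
s,i1,d=snap('scene');W=cloud('scene',s,d)
q=W[:,:,:2]-[522,-142];yb=-q[:,:,0]*sn+q[:,:,1]*c;xb=q[:,:,0]*c+q[:,:,1]*sn
m=(abs(xb)<20)&(yb>-85)&(yb<60)&(W[:,:,2]>97)&(W[:,:,2]<140);print(m.sum(),np.percentile(yb[m],[2,98]),np.polyfit(yb[m],W[:,:,2][m],1))
s,i2,d2=snap('side')
cv2.imwrite('pics/c21c.png',np.hstack([cv2.resize(i1[100:290,120:390],(480,340)),cv2.resize(i2[100:380,130:340],(255,340))])[:,:,::-1])
for r in ctrl.silhouettes('side','spool_a')[:2]:
    V=cloud('side',s,d2);print(np.nanmedian(V[r['mask']],axis=0).round())
E
```

```text
t: 38.48
position: [530.8, -244.3, 299.3]
eef_rot: [-2.086, -2.34, -0.005]
ft_force: [0.2, -0.4, -0.6]
finger_gap: 0.6
gripper_force: 0.0
238 [-83.96756356  16.07580643] [6.97522317e-03 1.02539949e+02]
[710. 242. 117.]
[726. 142. 117.]
```

View pics/c21c.png

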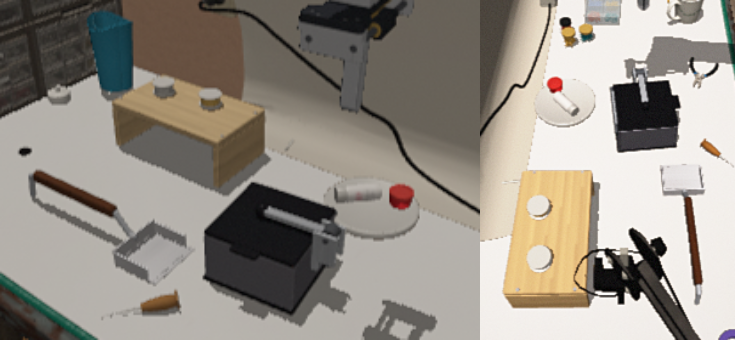

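Lid shut, lever level over the lid (z ≈ 102 mm all along), scoop standing clear on the worktop, spools unmoved, shelf empty.

```bash
python3 -c "
from plant import ctrl
print(ctrl.finish_job())"
```

```text
the job is handed in; nothing more can be done
None
```

The job is handed in, with no verdict returned: the last pictures show the lid shut, the lever clamped, the scoop standing clear on the worktop and the spools unmoved, and all four beads were seen in the barrel before the lid went down.

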